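# Move a snow stake from the rack to the pot with the peg puller

## Robot

A 6-joint arm with a two-finger parallel gripper is mounted at the origin on the work surface. World frame = base frame: x ahead of the robot, y to its left, z up, the work surface at z = 0. Lengths are in m, angles in rad, forces in N, time in s.
With the tool pointing down it reaches from about 0.4 to 0.925 m from the base axis. Payload 12.5 kg.
Tool frame: the origin (TCP) lies midway between the tips of the shut fingers; the grasp point (between the pads) lies 19 mm behind it (bot.pinch_z is the z of the grasp point in the tool frame, in m); z points along the fingers, y is the direction in which the jaws open and shut (so a half turn about z gives the same grasp; the last joint's range is limited). The gripper opens to 95 mm and grips with 3 to 60 N. Pads are 20 mm wide; open, the fingers measure 119 mm over their backs; the gripper's body (75 mm by 180 mm) begins 59 mm behind the grasp point.
Start: joints at [-1.386, 0.491, 1.559, -0, 1.092, -0.106], TCP at [0.179, -0.599, 0.215] pointing down, gripper open.
Joint ranges: [-3.1, 3.1], [-0.84, 2.19], [0.05, 2.79], [-1.13, 4.28], [0.06, 2.93], [-2.69, 2.69]. Speed limits (rad/s): [2.22, 2.22, 2.79, 3.14, 3.14, 3.14].

## Interface

Orientations are given as a rotation vector (axis times angle).
In Python, from bench import bot, cams gives the robot as it stands.
- The arm moves only by the tool move_arm, never from a script. Its argument "increments" is a list of rows, each a list of 2 entries, a list of its own where there are three numbers: the shift along the tool's x, y, z in m, then the turn about the tool's z in degrees. A call has 1 to 20 rows; each row is the pose to reach, as a shift and turn from the pose measured when the call began, along the tool's axes at that moment; what a row does not reach only later rows make up. A row lasts 1/8 s, in which the tool goes at most 62.5 mm and 10.7 degrees, less where a joint would pass 70% of its speed; a pose out of reach is approached as far as the arm can. A call with a gripper value outside its range is refused whole. "claw" is the finger opening in m, from 0 to 0.0951, set as the call begins (left out, the last holds). The fingers move at their own pace and stop on an object; the grip force is fixed at half the most. Time passes only in rows, so rows that repeat a pose let the fingers close. It gives the time, the measured TCP pose, the force and the opening at its end, in the units of the state.
- bot.sense(): the state, without advancing time (a new reading comes with each control period).
- cams.read_camera(name): name is "scene" or "top" or "wrist"; returns a dict with "frame" (420x560x3 uint8, red, green, blue), "fx", "fy", "cx", "cy" (pixels), "dist_coeffs" ([k1, k2, p1, p2, k3] as OpenCV has them; the pictures are not rectified), "pose" (4x4, takes a point from camera to world coordinates); the wrist camera has in their place "T_tool_cam" (4x4, takes a point from camera to tool coordinates, whose origin is the TCP and whose axes are the flange's). Camera axes: x right, y down, z forward; pixel columns grow to the right and rows downward; lengths in m; the calibration is good to about 2 mm. A picture is of the moment at which its call begins: read the wrist's pose just before it. There is no depth.
- bot.hand_in(): hands the job in, once; it reports no verdict.
The state is a dict: "t": time; "joint_pos": joint angles; "joint_velocities": joint speeds; "effort": joint torques, N m; "eef_pos": TCP position; "orientation": TCP orientation; "force": force on the tool from outside, world axes, zero at the start; "torque": the same for the moment, N m; "opening": finger opening in m.
Only numpy, scipy, OpenCV 4.12 (cv2) and the standard library are available. Lean on these libraries where they do the work, as an engineer would, in place of code of your own. Each camera call takes 0.05 s, during which the arm holds its last target.

## Task

Take the yellow peg puller from its stand, hook it through the hole of the silver stake and pull that stake out of the bamboo rack, touching the stake with the puller only. Lower the stake gently, foot first, so that it stands in the grey pot, unhook it, and put the puller back fully home in the pockets of its stand. Leave the orange stake, the mug and the peg block alone, and do not shift or tip the pot.

Things in the scene. Friction and masses are not known exactly. Their poses are not given: they have to be found in the camera images.
- puller: Yellow plastic peg puller, 70 g: T handle with an S-shaped hook below. Origin: centre of the handle bar, 22 mm (x) by 100 (y) by 24 high (z). It starts hanging z up in its stand, the handle's ends in the pockets, hook opening towards its +x (away from the robot). Grip the free middle of the handle (62 mm between the posts) across its 22 mm thickness, from above.
- puller_seat (a point): Centre of the hook's seat, 85 mm below the handle's centre: 7 mm round bar, straight from x = -14 to +12 mm, where a hung plate rests. From here the bar rises at the back to x = -22 mm, then curves up to the middle of the handle's underside.
- puller_tip (a point): End of the hook's upturned tip, on the axis of the 7 mm bar: 19 mm in front of (+x) and 11 mm above the seat. From the seat's underside to the tip's top the hook measures 18 mm.
- stand: Fixed bamboo stand for the puller, left or right of the rack, turned up to 0.35 rad. Base 100 x 125 x 10 mm; two posts with tops at z = 100 mm carry shallow pockets for the handle's ends, walls 10 mm higher on the +x, -x and outer sides: 27 mm wide (x), 105 mm over both (y), so 2.5 mm clearance round the handle. Origin: centre of its underside, z up.
- stand_home (a point): Where the handle's centre lies when the puller is fully home: 112 mm above the stand's underside. The puller's y axis then lies along the stand's y.
- silver_stake: Silver metal snow stake, loose, 90 to 160 g: flat plate 140 mm long (z, foot to hole end), 60 wide (y), 6 thick (x). Origin: centre of its foot end. In the rack it leans 38 degrees, upper end towards the robot; its x axis is its face normal and points away from the robot and up, so the hook goes in from the robot's side along the stake's x.
- silver_stake_hole (a point): Centre of the silver stake's one round hole, 26 mm wide, through the plate along its x, 115 mm up from the foot, 25 mm below the upper end.
- silver_stake_foot (a point): Centre of the silver stake's foot end.
- rack: Fixed bamboo rack, 202 mm wide (y), 105 deep, turned up to 0.2 rad, with two slots side by side at y = +55 and -55 mm; the silver stake is in either one. The slots slant 38 degrees, top towards -x (the robot). Origin: underside, below the slots' floor, z up.
- rack_slots (a point): Middle of the slots' floor, 24 mm above the desk. Each slot is 10 mm across and 66 mm wide. Its front board reaches 80 mm up along the stake, the back board 40 mm, so the top 60 mm of a stake stand free in front. A stake must be drawn about 85 mm along its own length to come clear.
- orange_stake: Orange plastic stake of the same shape and frame, in the other slot of the rack, 110 mm beside the silver one. Must be left alone.
- pot: Grey ceramic pot, empty, loose, 900 g, straight round wall: outer diameter 100 mm, inner 90 mm, 90 mm high, inner floor at 6 mm. Origin: centre of its underside, z up. It stands on the other side of the rack from the stand.
- mug: Blue mug, 85 mm high, 76 mm across, bystander. Origin: centre of its underside.
- peg_block: Bamboo block 55 x 130 x 30 mm holding five upright silver pegs, 121 mm high in all, bystander. Origin: centre of its underside.
There are look-alikes about, which are no part of the job. Leave any purple look-alike of the stand alone. Several things have the shape of the puller; the one meant has the colours described above.

How it is judged:
On the way, in this order (a step that is already met when the one before it is completed fails the run):
1. the puller is lifted out of its stand (z of puller in the frame of stand above 0.14 m), for 0.1 s.
2. the silver stake hangs on the puller's hook, clear of the rack and the desk (contact force between puller and silver_stake above 0.3 N and distance between puller_seat and silver_stake_hole below 0.03 m and contact force between rack and silver_stake below 0.05 N and height (world z) of silver_stake_foot above 0.05 m), for 0.2 s.
3. the stake stands foot down in the pot and the puller is unhooked (horizontal distance between silver_stake_foot and pot below 0.045 m and z of silver_stake_foot in the frame of pot below 0.02 m and angle between silver_stake's own z axis and vertical below 0.8 rad and distance between puller_seat and silver_stake_hole above 0.04 m and contact force between puller and silver_stake below 0.05 N), for 0.2 s.
At the end, for the whole second after the job is handed in: Silver stake foot down on the pot's floor, leaning under 45 degrees, at rest; puller home in its stand's pockets (6 mm sideways, 4 mm in height, 6 degrees in yaw, 3.5 in level), clear of the stake; pot upright within 30 mm and orange stake within 15 mm of their starts (horizontal distance between silver_stake_foot and pot below 0.045 m and z of silver_stake_foot in the frame of pot below 0.02 m and angle between silver_stake's own z axis and vertical below 0.8 rad and linear speed of each of silver_stake, puller below 0.03 m/s and contact force between puller and silver_stake below 0.05 N and z of puller in the frame of stand between 0.108 and 0.115 m and horizontal distance between puller and stand below 0.006 m and angle between the y axis of puller and the y axis of stand, either way round below 0.1 rad and angle between puller's own z axis and vertical below 0.06 rad and distance of pot from where it was at the start of the episode below 0.03 m and angle between pot's own z axis and vertical below 0.05 rad and distance of orange_stake from where it was at the start of the episode below 0.015 m); the robot touches nothing.
It fails at once if the gripper or arm touches the silver stake (contact force between any of the fingers, the arm and silver_stake above 1 N).
It fails at once if the silver stake is dropped or flung (faster than 1 m/s) (linear speed of silver_stake above 1 m/s).
It fails at once if the orange stake is moved more than 15 mm (distance of orange_stake from where it was at the start of the episode above 0.015 m).
It fails at once if the mug or the peg block is moved more than 20 mm (distance of any of mug, peg_block from where it was at the start of the episode above 0.02 m).
It fails at once if the pot is shifted more than 30 mm or tipped (distance of pot from where it was at the start of the episode above 0.03 m or angle between pot's own z axis and vertical above 0.2 rad).
It also fails if it takes over 67 s, if anything falls off the work surface, if the arm or the gripper's body presses on something with over 40 N, if the wrist force passes 120 N, or if a joint passes its speed limit or range.

## Working session

There is one attempt and no reset: what is moved stays moved. The work goes in short steps, Python scripts to look and compute and a tool call to move; the robot and the scene stay as the last step left them, time stands still between calls to the robot, and variables do not carry over. Pictures are saved under pics/ and viewed, and the job is handed in when it is done.

Besides the shell and the picture viewer there is one more tool, called after "Request:" as name(argument=value, ...), one argument or row to a line, values as JSON. move_arm: Moves the arm, as the interface text tells. Its arguments: {"type":"object","properties":{"increments":{"type":"array"},"claw":{"type":"number"}},"required":["increments"]}

```bash
ls -la; mkdir -p pics
python3 - <<'E'
from bench import bot, cams
import cv2, numpy as np
print(bot.sense()); print(bot.pinch_z)
for n in ["scene","top","wrist"]:
    c=cams.read_camera(n)
    cv2.imwrite(f"pics/{n}0.png",c["frame"][:,:,::-1])
    print(n,{k:(np.round(v,4).tolist() if not isinstance(v,float) else v) for k,v in c.items() if k!="frame"})
E
```

```text
total 12
drwxr-xr-x  3 agent agent 4096 Dec  6 15:32 .
drwxr-xr-x 23 root  root  4096 Dec  6 15:31 ..
drwxr-xr-x  2 agent agent 4096 Dec  6 15:32 pics
{'t': 0.0, 'joint_pos': array([-1.38558974e+00,  4.91544228e-01,  1.55945029e+00,  2.63865760e-05,
        1.09168966e+00, -1.05596782e-01]), 'joint_velocities': array([ 0.00065732,  0.0002141 ,  0.00045579, -0.00123696,  0.00068328,
        0.00139524]), 'effort': array([ 3.79756355e-03, -6.12637353e+01, -2.58179176e+01,  6.94838399e-02,
        4.82169958e-02, -9.80644472e-05]), 'eef_pos': array([ 0.17918638, -0.59851126,  0.21407098]), 'orientation': array([-3.10736459e+00, -4.55007931e-01,  3.14774698e-05]), 'force': array([ 0.45819083, -0.93696278, -0.48709628]), 'torque': array([-0.00449644,  0.01784973, -0.06671251]), 'opening': 0.0951722031599023}
-0.0188
scene {'fx': 466.4515829013517, 'fy': 466.4515829013517, 'cx': 281.7433640771857, 'cy': 207.97489347564425, 'dist_coeffs': [-0.1158, 0.0, 0.0, 0.0, 0.0], 'pose': [[-0.3262, 0.6881, -0.6482, 1.2368], [0.9453, 0.2438, -0.2169, 0.3102], [0.0088, -0.6835, -0.7299, 0.9686], [0.0, 0.0, 0.0, 1.0]]}
top {'fx': 545.5325502132221, 'fy': 545.5325502132221, 'cx': 280.83135955663136, 'cy': 207.7684635427519, 'dist_coeffs': [0.0702, 0.0, 0.0, 0.0, 0.0], 'pose': [[0.0128, -0.9793, 0.2019, 0.1165], [-0.9999, -0.0127, 0.0015, 0.0494], [0.0012, -0.2019, -0.9794, 1.8439], [0.0, 0.0, 0.0, 1.0]]}
wrist {'fx': 310.722414289517, 'fy': 310.722414289517, 'cx': 280.6600246855437, 'cy': 207.3104909769551, 'dist_coeffs': [0.0191, 0.0, 0.0, 0.0, 0.0], 'T_tool_cam': [[0.0007, -0.9561, -0.2932, 0.0829], [1.0, 0.0009, -0.0005, -0.0012], [0.0007, -0.2932, 0.9561, -0.1689], [0.0, 0.0, 0.0, 1.0]]}
```

View pics/scene0.png

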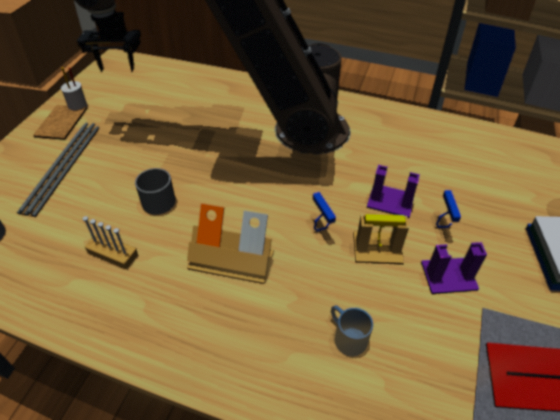

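View pics/top0.png

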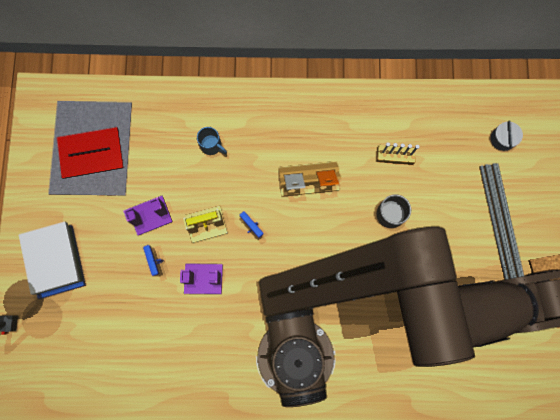

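View pics/wrist0.png

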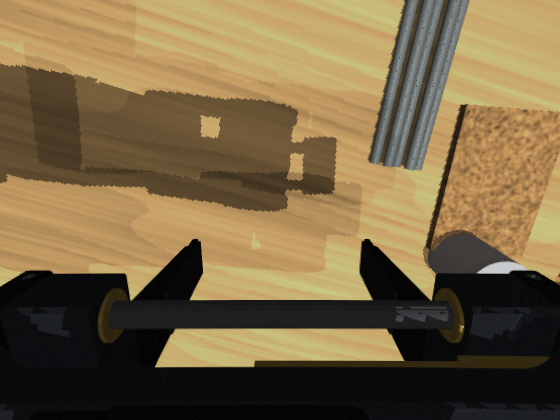

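```bash
cat > h.py <<'E'
import numpy as np, cv2
from bench import bot, cams
from scipy.spatial.transform import Rotation as R
def cam(n):
    s=bot.sense(); c=cams.read_camera(n)
    c['K']=np.array([[c['fx'],0,c['cx']],[0,c['fy'],c['cy']],[0,0,1.]]); c['d']=np.array(c['dist_coeffs'],float)
    if n=='wrist':
        T=np.eye(4); T[:3,:3]=R.from_rotvec(s['orientation']).as_matrix(); T[:3,3]=s['eef_pos']
        c['pose']=T@np.array(c['T_tool_cam'])
    c['pose']=np.array(c['pose'])
    return c
def proj(c,P):
    W=np.linalg.inv(c['pose']); P=np.atleast_2d(np.asarray(P,float))
    p,_=cv2.projectPoints(P.reshape(-1,1,3),cv2.Rodrigues(W[:3,:3])[0],W[:3,3],c['K'],c['d']); return p.reshape(-1,2)
def ray(c,uv):
    q=cv2.undistortPoints(np.array([[uv]],float),c['K'],c['d']).reshape(2)
    d=c['pose'][:3,:3]@np.array([q[0],q[1],1.]); return c['pose'][:3,3],d/np.linalg.norm(d)
def atz(c,uv,z):
    o,d=ray(c,uv); return o+d*(z-o[2])/d[2]
def tri(obs):
    A=np.zeros((3,3));b=np.zeros(3); rs=[ray(c,uv) for c,uv in obs]
    for o,d in rs:
        M=np.eye(3)-np.outer(d,d);A+=M;b+=M@o
    X=np.linalg.solve(A,b)
    return X,[float(np.linalg.norm((np.eye(3)-np.outer(d,d))@(X-o))) for o,d in rs]
def crop(c,x0,y0,w,h,f,name,pts=None):
    im=c['frame'][:,:,::-1][y0:y0+h,x0:x0+w].copy()
    im=cv2.resize(im,(w*f,h*f),interpolation=cv2.INTER_CUBIC)
    if pts is not None:
        for p in pts:
            cv2.circle(im,(int((p[0]-x0+.5)*f),int((p[1]-y0+.5)*f)),2,(0,255,0),-1)
    cv2.imwrite('pics/'+name,im)
E
python3 - <<'E'
from h import *
c=cam('top'); crop(c,120,150,180,130,4,'t_stand.png'); crop(c,270,130,150,110,5,'t_rack.png')
c=cam('scene'); crop(c,300,150,190,145,4,'s_stand.png'); crop(c,80,165,200,120,4,'s_rack.png')
E
```

```text
(no output)
```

View pics/t_stand.png

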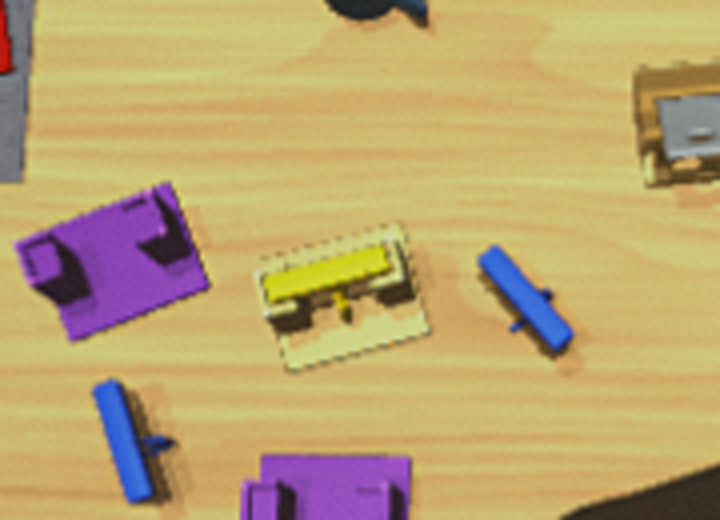

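View pics/s_stand.png

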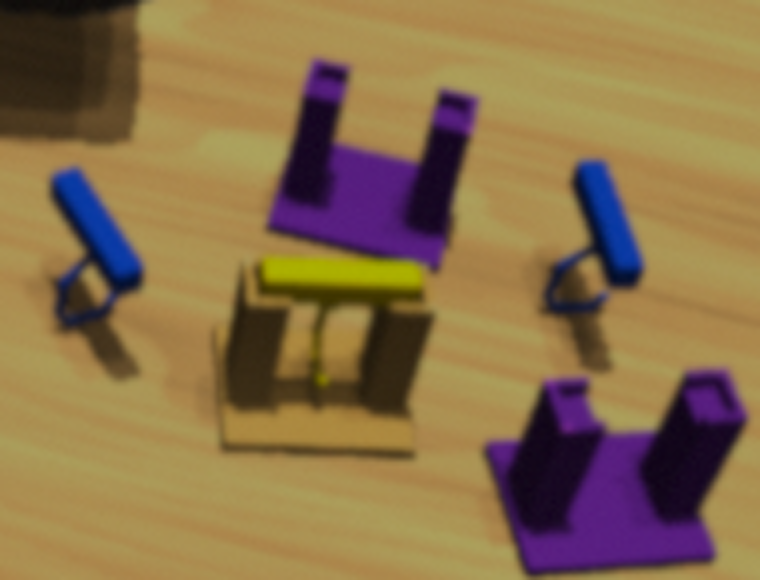

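View pics/t_rack.png

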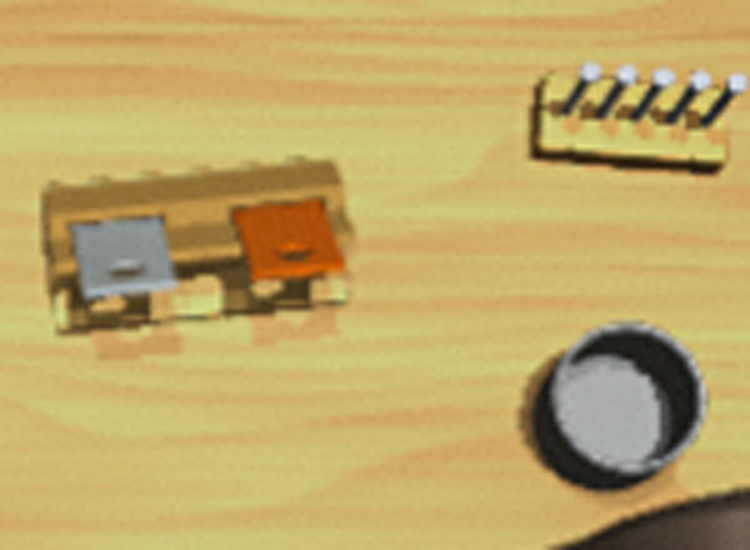

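View pics/s_rack.png

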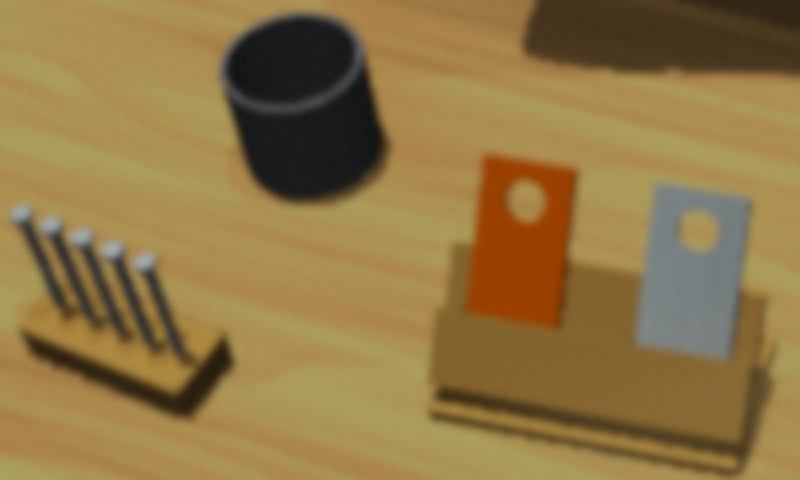

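Run:
```python
from h import *
t=cam('top'); s=cam('scene')
T=lambda x,y:(x/4+120-.4,y/4+150-.4)
S=lambda x,y:(x/4+300-.4,y/4+150-.4)
print('stand base', [atz(t,T(*p),.01).round(3)[:2] for p in [(255,270),(400,226),(430,330),(290,370)]], [atz(s,S(*p),.01).round(3)[:2] for p in [(222,447),(414,452)]])
print('handle top', [atz(t,T(*p),.124).round(3)[:2] for p in [(262,277),(385,246),(390,268),(268,300)]])
print(tri([(t,T(326,273)),(s,S(342,274))]))
T=lambda x,y:(x/5+270-.4,y/5+130-.4)
S=lambda x,y:(x/4+80-.4,y/4+165-.4)
for a,b,n in [((75,225),(655,185),'silver topL?'),((125,268),(699,230),'s hole'),((295,252),(527,201),'o hole')]:
    print(n,tri([(t,T(*a)),(s,S(*b))]))
# stake top end corners: top image robot side edge
for a,b,n in [((85,298),(748,200),'+y corner'),((177,288),(655,186),'-y corner'),((254,280),(575,170),'o+'),((347,273),(487,155),'o-')]:
    print(n,tri([(t,T(*a)),(s,S(*b))]))
print('pot rim',atz(t,T(628,400),.09), [atz(s,S(*p),.09) for p in [(222,75),(364,55)]])
print('rack base', [atz(t,T(*p),.0) for p in [(60,333),(350,303)]])
```

```text
stand base [array([0.458, 0.384]), array([0.498, 0.262]), array([0.408, 0.234]), array([0.372, 0.351])] [array([0.5  , 0.263]), array([0.463, 0.382])]
handle top [array([0.431, 0.358]), array([0.457, 0.261]), array([0.439, 0.256]), array([0.412, 0.352])]
(array([0.43463733, 0.30796707, 0.12405638]), [0.0011765119388298805, 0.001176511938829917])
silver topL? (array([0.5732185 , 0.01990749, 0.18527786]), [0.022910488413268086, 0.022910488413268135])
s hole (array([0.5527257 , 0.01003379, 0.12322563]), [0.0018384253925795803, 0.00183842539257955])
o hole (array([ 0.56479985, -0.09975179,  0.12157098]), [0.002758730818880202, 0.0027587308188801417])
+y corner (array([0.52984827, 0.03468351, 0.13529169]), [0.0005328758351253462, 0.0005328758351253613])
-y corner (array([ 0.53721258, -0.02382584,  0.13422759]), [0.0013285503595981377, 0.0013285503595980462])
o+ (array([ 0.54280382, -0.0738121 ,  0.13622841]), [0.0008096872756442581, 0.0008096872756442866])
o- (array([ 0.54810484, -0.13268047,  0.13440782]), [0.002113078325375881, 0.0021130783253758977])
pot rim [ 0.47680621 -0.3221305   0.09      ] [array([ 0.5033781 , -0.35963595,  0.09      ]), array([ 0.45315401, -0.27619413,  0.09      ])]
rack base [array([0.53757944, 0.05002794, 0.        ]), array([ 0.56152779, -0.15103481,  0.        ])]
```

```bash
cat >> h.py <<'E'
def go(p,yaw=None):
    """p: world TCP goal; yaw: world angle (deg) of tool y. prints tool shift/turn"""
    s=bot.sense(); M=R.from_rotvec(s['orientation']).as_matrix()
    sh=M.T@(np.array(p)-s['eef_pos']); cur=np.degrees(np.arctan2(M[1,1],M[0,1]))
    print('t',round(s['t'],2),'tcp',s['eef_pos'].round(4),'yaw',round(cur,2),'tilt',np.degrees(np.arccos(-M[2,2])).round(2),'open',round(s['opening'],4),'F',np.round(s['force'],2))
    turn=0 if yaw is None else -((yaw-cur+180)%360-180)
    print('shift',sh.round(4).tolist(),'turn',round(turn,2))
E
python3 - <<'E'
from h import *
go([.48,-.2,.36],6)
E
```

```text
t 0.35 tcp [ 0.1792 -0.5987  0.2145] yaw -73.34 tilt 0.01 open 0.0946 F [ 0.01 -0.03  0.17]
shift [0.4025, -0.2958, -0.1454] turn -79.34
```

Request:
move_arm(
  increments=[
    [[0.05,-0.035,-0.05],-9],
    [[0.1,-0.07,-0.1],-18],
    [[0.15,-0.11,-0.13],-28],
    [[0.2,-0.147,-0.145],-38],
    [[0.25,-0.184,-0.145],-48],
    [[0.3,-0.22,-0.145],-58],
    [[0.35,-0.257,-0.145],-68],
    [[0.39,-0.286,-0.145],-76],
    [[0.402,-0.296,-0.145],-79.3],
    [[0.402,-0.296,-0.145],-79.3],
  ],
  claw=0.06,
)

```text
t: 1.6
eef_pos: [0.4805, -0.1979, 0.3595]
orientation: [-2.098, -2.338, -0.0]
force: [-0.4, 1.0, 0.2]
opening: 0.06
```

Run:
```python
from h import *
import pickle
c=cam('wrist'); pickle.dump(c,open('w1.pkl','wb')); crop(c,0,0,560,420,1,'w1.png')
go([.48,.03,.36],6)
```

```text
t 1.65 tcp [ 0.4798 -0.1991  0.3595] yaw 6.08 tilt 0.02 open 0.0598 F [-0.63 -0.29  0.19]
shift [0.2278, 0.0244, -0.0005] turn 0.08
```

View pics/w1.png

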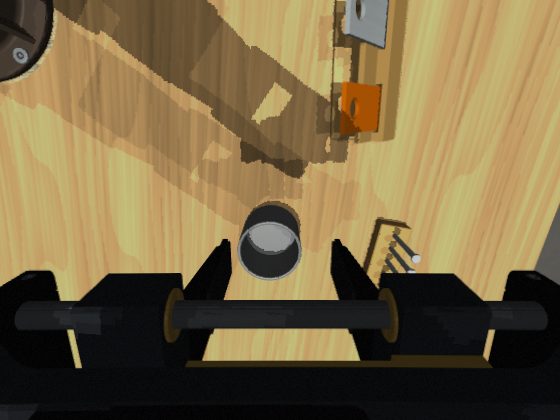

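Request:
move_arm(
  increments=[
    [[0.055,0.006,0],0],
    [[0.11,0.012,0],0],
    [[0.165,0.018,0],0],
    [[0.21,0.022,0],0],
    [[0.228,0.024,0],0],
    [[0.228,0.024,0],0],
  ],
)

```text
t: 2.4
eef_pos: [0.4794, 0.03, 0.3596]
orientation: [2.1, 2.336, -0.0]
force: [-0.2, 0.2, 0.1]
opening: 0.0601
```

Run:
```python
from h import *
import pickle
c=cam('wrist'); pickle.dump(c,open('w2.pkl','wb')); crop(c,0,0,560,420,1,'w2.png')
go([.436,.308,.36],17)
```

```text
t 2.45 tcp [0.4794 0.0294 0.3596] yaw 6.05 tilt 0.01 open 0.0598 F [-0.69 -0.11  0.17]
shift [0.2816, -0.0138, -0.0005] turn -10.95
```

View pics/w2.png

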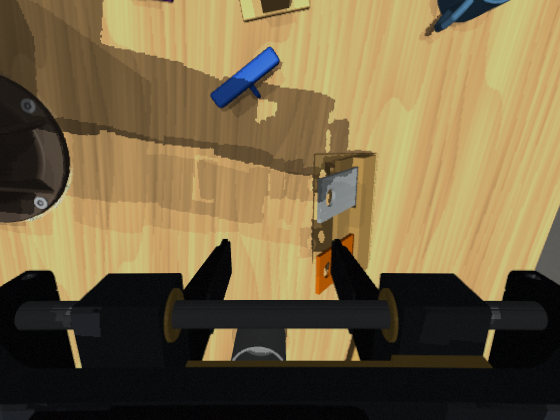

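Request:
move_arm(
  increments=[
    [[0.055,-0.003,0],-2],
    [[0.11,-0.006,0],-4],
    [[0.165,-0.008,0],-6],
    [[0.21,-0.01,0],-9],
    [[0.225,-0.011,0],-11],
    [[0.225,-0.011,0],-11],
  ],
)

```text
t: 3.2
eef_pos: [0.4452, 0.2513, 0.3593]
orientation: [1.868, 2.526, -0.001]
force: [-0.3, -0.8, 0.1]
opening: 0.0597
```

Run:
```python
from h import *
import pickle
c=cam('wrist'); pickle.dump(c,open('w3.pkl','wb')); crop(c,0,0,560,420,1,'w3.png')
go([.436,.308,.36],17)
```

```text
t 3.25 tcp [0.4453 0.2507 0.3594] yaw 16.96 tilt 0.05 open 0.0596 F [ 0.58  0.2  -0.37]
shift [0.0575, 0.0078, -0.0006] turn -0.04
```

View pics/w3.png

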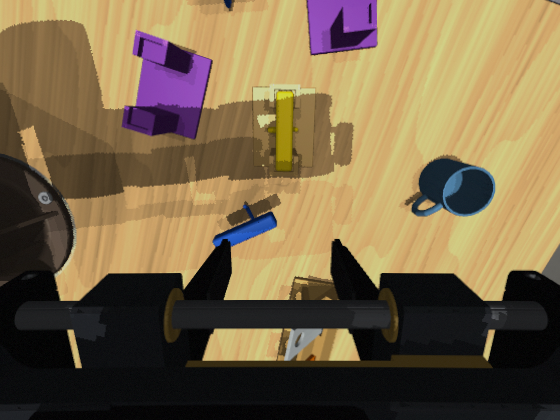

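Candidates for the puller: the yellow one at (285,130) in the bamboo stand, and the blue ones at (245,228) and (228,2). The yellow one in the bamboo stand fits. The purple stands at (172,85) and (342,25) are look-alikes. I'll confirm in an enlarged crop.

Run:
```python
from h import *
import pickle
c=pickle.load(open('w3.pkl','rb')); crop(c,235,70,110,115,5,'w3c.png')
c=pickle.load(open('w2.pkl','rb')); crop(c,295,140,100,80,7,'w2c.png')
```

```text
(no output)
```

View pics/w3c.png

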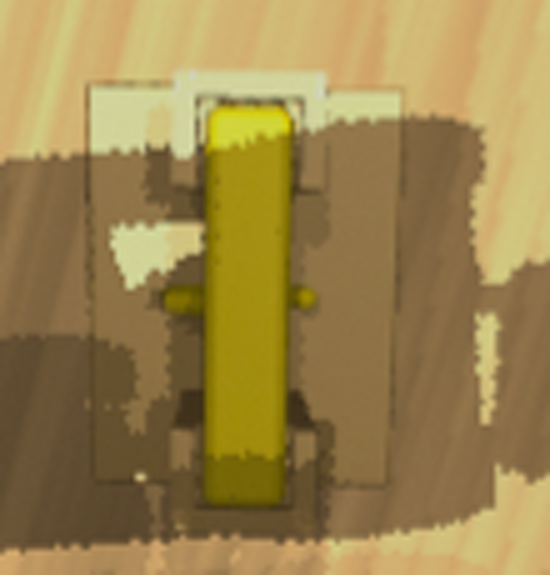

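View pics/w2c.png

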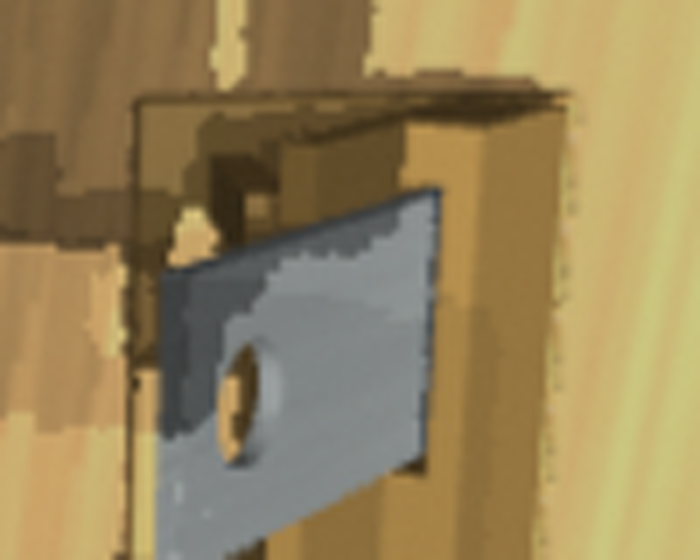

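Run:
```python
from h import *
import pickle
from scipy.optimize import least_squares
w=pickle.load(open('w3.pkl','rb'))
t=cam('top')
W=lambda x,y:((x+.5)/5-.5+235,(y+.5)/5-.5+70)
T=lambda x,y:((x+.5)/4-.5+120,(y+.5)/4-.5+150)
def rect(p,a,b):
    x,y,th,z=p; c,s=np.cos(th),np.sin(th)
    return np.array([[x+c*u-s*v,y+s*u+c*v,z] for u,v in [(-a,b),(a,b),(a,-b),(-a,-b)]])
wb=np.array([W(*p) for p in [(88,85),(402,92),(388,487),(95,483)]])
wh=np.array([W(*p) for p in [(207,107),(292,107),(288,505),(205,505)]])
tb=np.array([T(*p) for p in [(290,370),(255,270),(400,226),(430,330)]])
th=np.array([T(*p) for p in [(268,300),(262,277),(385,246),(390,268)]])
for nm,a,b,ow,ot,z0 in [('base',.05,.0625,wb,tb,.01),('handle',.011,.05,wh,th,.124)]:
  for use in ['w','t','wt']:
    def f(p):
        r=[]; P=rect(p,a,b)
        if 'w' in use: r.append(proj(w,P)-ow)
        if 't' in use: r.append(proj(t,P)-ot)
        return np.concatenate(r).ravel()
    s=least_squares(f,[.436,.308,.3,z0]); print(nm,use,s.x.round(4),'rms',np.sqrt(np.mean(s.fun**2)).round(2))
  # fixed z
    def g(p): return f([p[0],p[1],p[2],z0])
    s=least_squares(g,[.436,.308,.3]); print('   z fixed',s.x.round(4),'rms',np.sqrt(np.mean(s.fun**2)).round(2))
```

```text
base w [0.4314 0.3086 0.2869 0.0029] rms 0.29
   z fixed [0.4313 0.3087 0.2869] rms 0.56
base t [ 0.4419  0.3142  0.3205 -0.037 ] rms 0.73
   z fixed [0.4338 0.3076 0.3204] rms 0.84
base wt [0.432  0.3086 0.293  0.0054] rms 0.83
   z fixed [0.4318 0.3085 0.2929] rms 0.87
handle w [0.4317 0.3092 0.294  0.1143] rms 0.17
   z fixed [0.4315 0.3096 0.2941] rms 0.71
handle t [0.4359 0.3072 0.2716 0.1186] rms 0.33
   z fixed [0.4349 0.3064 0.2715] rms 0.34
handle wt [0.4322 0.3091 0.2916 0.1171] rms 0.8
   z fixed [0.4319 0.3092 0.2914] rms 0.9
```

Run:
```python
from h import *
go([.432,.309,.22],16.7)
```

```text
t 3.3 tcp [0.4453 0.2505 0.3595] yaw 16.93 tilt 0.04 open 0.06 F [ 0.85  0.21 -0.31]
shift [0.0599, 0.0043, 0.1395] turn 0.23
```

Request:
move_arm(
  increments=[
    [[0.02,0.0014,0.045],0.2],
    [[0.04,0.003,0.09],0.2],
    [[0.058,0.004,0.13],0.2],
    [[0.06,0.0043,0.14],0.2],
    [[0.06,0.0043,0.14],0.2],
  ],
)

```text
t: 3.92
eef_pos: [0.4326, 0.3082, 0.22]
orientation: [1.876, 2.52, -0.001]
force: [0.6, 0.3, 0.2]
opening: 0.0601
```

Run:
```python
from h import *
import pickle
c=cam('wrist'); pickle.dump(c,open('w4.pkl','wb')); crop(c,180,90,200,180,4,'w4.png')
go([.432,.309,.093],16.7)
```

```text
t 3.98 tcp [0.4329 0.3084 0.2207] yaw 16.66 tilt 0.07 open 0.0601 F [ 0.16 -0.99 -0.14]
shift [0.0009, -0.0008, 0.1277] turn -0.04
```

View pics/w4.png

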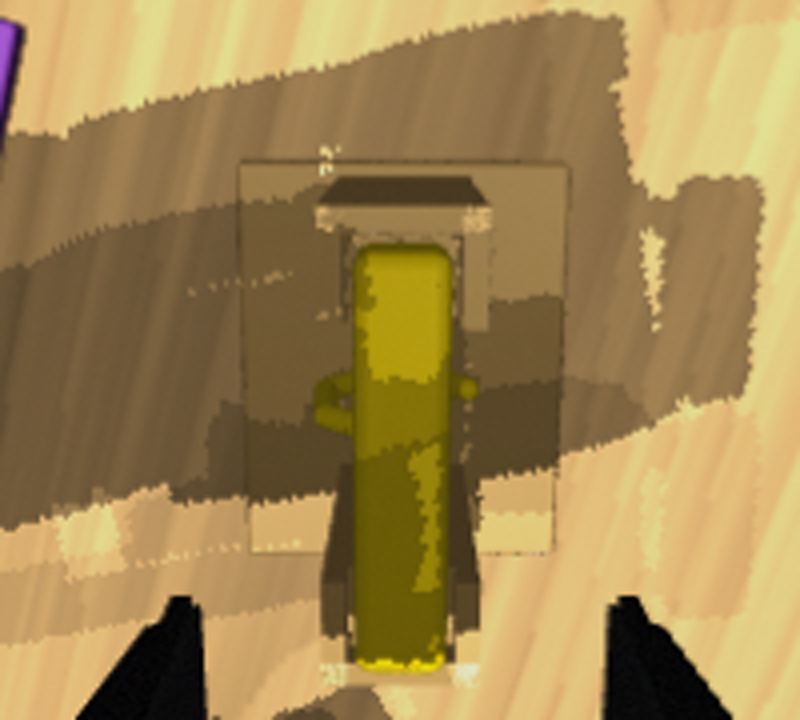

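Run:
```python
from h import *
import pickle
a=pickle.load(open('w3.pkl','rb'));b=pickle.load(open('w4.pkl','rb'))
A=lambda x,y:((x+.5)/5-.5+235,(y+.5)/5-.5+70)
B=lambda x,y:((x+.5)/4-.5+180,(y+.5)/4-.5+90)
Q=[]
for p,q in zip([(207,107),(292,107),(288,505),(205,505)],[(354,245),(453,245),(446,668),(354,668)]):
    X,e=tri([(a,A(*p)),(b,B(*q))]); Q.append(X); print(X.round(4),np.round(e,4), atz(b,B(*q),.124).round(4))
Q=np.array(Q); print('centre',Q.mean(0), 'len',np.linalg.norm(Q[0]-Q[3]),np.linalg.norm(Q[0]-Q[1]))
Z=np.array([atz(b,B(*q),.124) for q in [(354,245),(453,245),(446,668),(354,668)]]); print('at .124',Z.mean(0),np.linalg.norm(Z[0]-Z[3]),np.linalg.norm(Z[0]-Z[1]))
d=Z[0]+Z[1]-Z[2]-Z[3]; print('yaw',np.degrees(np.arctan2(-d[0],d[1])))
C=np.array([atz(b,B(*q),.01) for q in [(240,162),(568,165),(553,553),(250,551)]]);print('base',C.mean(0),np.linalg.norm(C[0]-C[3]),np.linalg.norm(C[1]-C[0])); d=C[0]+C[1]-C[2]-C[3]; print('yaw',np.degrees(np.arctan2(-d[0],d[1])))
```

```text
[0.4069 0.3542 0.1102] [0. 0.] [0.407 0.356 0.124]
[0.4277 0.3605 0.1109] [0.0003 0.0003] [0.427 0.362 0.124]
[0.4562 0.2651 0.1177] [0.0004 0.0004] [0.4547 0.2679 0.124 ]
[0.4351 0.2586 0.1174] [0.0003 0.0003] [0.4341 0.2617 0.124 ]
centre [0.4314648  0.30960277 0.11405493] len 0.09998865306504708 0.021679536367788695
at .124 [0.43070836 0.3118574  0.124     ] 0.0981156074278113 0.020888392995345943
yaw 16.216813403260183
base [0.43127201 0.31002643 0.01      ] 0.12283011282163059 0.09707542535044238
yaw 16.32040726302992
```

Request:
move_arm(
  increments=[
    [[0.001,-0.001,0.04],0.2],
    [[0.0015,-0.001,0.08],0.2],
    [[0.0015,-0.001,0.11],0.2],
    [[0.0015,-0.001,0.1277],0.2],
    [[0.0015,-0.001,0.1277],0.2],
    [[0.0015,-0.001,0.1277],0.2],
  ],
)

```text
t: 4.72
eef_pos: [0.4326, 0.3096, 0.0945]
orientation: [1.88, 2.515, 0.004]
force: [-0.1, -0.4, -0.1]
opening: 0.0599
```

Run:
```python
from h import *
import pickle
go([.4315,.3095,.093],16.5)
c=cam('wrist'); crop(c,140,120,280,190,2,'w5.png')
```

```text
t 4.72 tcp [0.4326 0.3096 0.0945] yaw 16.43 tilt 0.19 open 0.0599 F [-0.07 -0.4  -0.07]
shift [0.0002, -0.001, 0.0015] turn -0.07
```

View pics/w5.png

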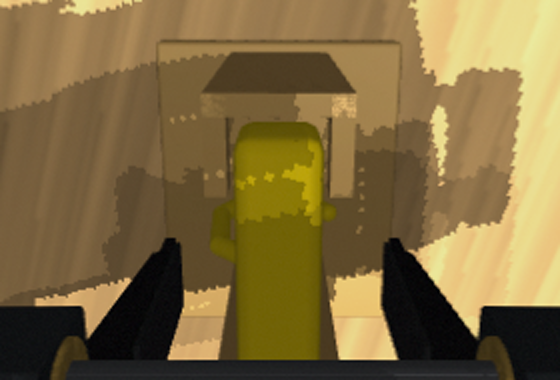

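Request:
move_arm(
  increments=[
    [[0,-0.001,0.0015],0],
    [[0,-0.001,0.0015],0],
  ],
)

```text
t: 5.03
eef_pos: [0.4316, 0.3094, 0.0936]
orientation: [1.879, 2.514, 0.006]
force: [-0.1, -0.3, -0.8]
opening: 0.0597
```

Request:
move_arm(
  increments=[
    [[0,0,0],0],
    [[0,0,0],0],
    [[0,0,0],0],
    [[0,0,0],0],
    [[0,0,0],0],
  ],
  claw=0.01,
)

```text
t: 5.65
eef_pos: [0.4316, 0.3094, 0.0935]
orientation: [1.88, 2.514, 0.006]
force: [0.4, 0.2, -1.0]
opening: 0.0217
```

Run:
```python
from h import *
go([.4315,.3095,.093],16.5)
s=bot.sense(); print(s['eef_pos'],s['orientation'])
```

```text
t 5.65 tcp [0.4316 0.3094 0.0935] yaw 16.44 tilt 0.24 open 0.0217 F [ 0.36  0.23 -1.  ]
shift [0.0001, -0.0001, 0.0005] turn -0.06
[0.431605   0.3094284  0.09350802] [1.8796057  2.51436692 0.00555458]
```

Request:
move_arm(
  increments=[
    [[0,0,-0.008],0],
    [[0,0,-0.025],0],
    [[0,0,-0.05],0],
    [[0,0,-0.09],0],
    [[0,0,-0.14],0],
    [[0,0,-0.19],0],
    [[0,0,-0.21],0],
    [[0,0,-0.21],0],
  ],
)

```text
t: 6.65
eef_pos: [0.4309, 0.3092, 0.3051]
orientation: [1.879, 2.513, 0.01]
force: [0.1, 0.5, -1.1]
opening: 0.0218
```

Run:
```python
from h import *
go([.4315,.3095,.093],16.5)
c=cam('wrist'); crop(c,140,120,280,190,2,'w6.png')
s=cam('scene'); crop(s,280,90,200,150,4,'s6.png')
t=cam('top'); crop(t,140,150,150,110,5,'t6.png')
```

```text
t 6.65 tcp [0.4309 0.3092 0.3051] yaw 16.44 tilt 0.42 open 0.0218 F [ 0.13  0.47 -1.06]
shift [-0.0001, -0.0009, 0.2121] turn -0.06
```

View pics/w6.png

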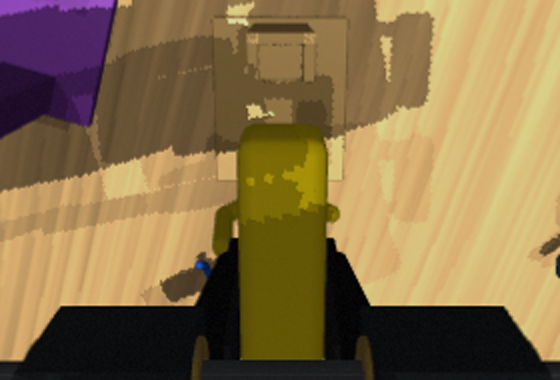

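View pics/s6.png

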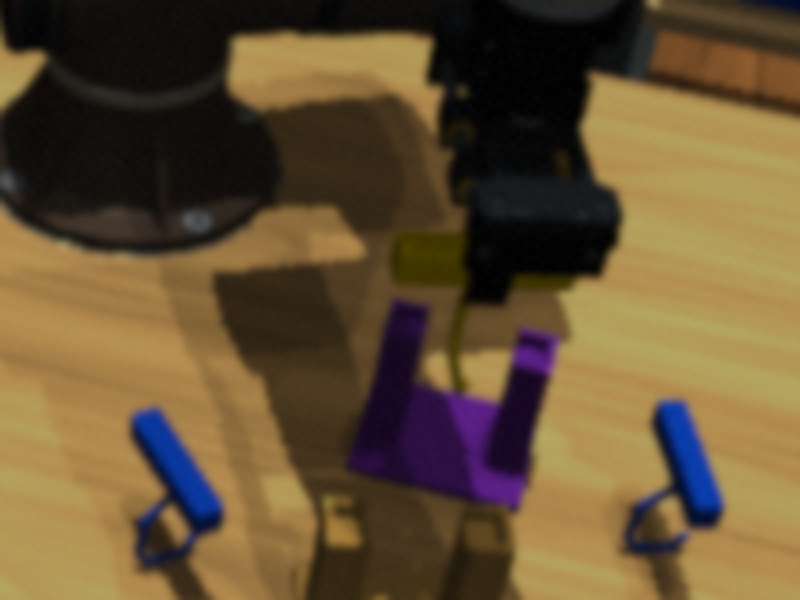

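Run:
```python
from h import *
go([.43,-.06,.34],6.3)
```

```text
t 6.8 tcp [0.4304 0.3089 0.3024] yaw 16.44 tilt 0.14 open 0.0219 F [ 0.21  0.82 -1.21]
shift [-0.3537, -0.1047, -0.0378] turn 10.14
```

Request:
move_arm(
  increments=[
    [[-0.03,-0.01,-0.01],1],
    [[-0.08,-0.024,-0.02],3],
    [[-0.13,-0.04,-0.03],5],
    [[-0.18,-0.054,-0.038],7],
    [[-0.23,-0.069,-0.038],9],
    [[-0.28,-0.084,-0.038],10],
    [[-0.33,-0.099,-0.038],10.1],
    [[-0.35,-0.1045,-0.038],10.1],
    [[-0.3537,-0.1047,-0.038],10.1],
    [[-0.3537,-0.1047,-0.038],10.1],
  ],
)

```text
t: 8.05
eef_pos: [0.4299, -0.0596, 0.3396]
orientation: [2.095, 2.341, 0.003]
force: [0.4, 0.0, -1.0]
opening: 0.0219
```

Run:
```python
from h import *
import pickle
c=cam('wrist'); pickle.dump(c,open('w7.pkl','wb')); crop(c,0,0,560,420,1,'w7.png')
go([.56,-.08,.34],6.3)
```

```text
t 8.1 tcp [ 0.4299 -0.0593  0.3398] yaw 6.37 tilt 0.11 open 0.0217 F [ 0.24  0.17 -0.21]
shift [-0.035, 0.127, -0.0001] turn 0.07
```

View pics/w7.png

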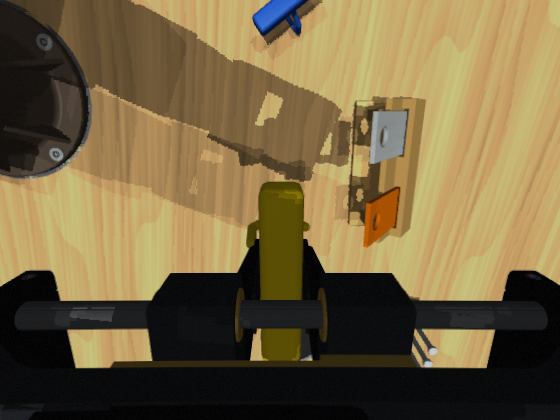

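Request:
move_arm(
  increments=[
    [[-0.01,0.04,0],0],
    [[-0.02,0.085,0],0],
    [[-0.03,0.12,0],0],
    [[-0.035,0.127,0],0],
    [[-0.035,0.127,0],0],
  ],
)

```text
t: 8.72
eef_pos: [0.5597, -0.0793, 0.3394]
orientation: [-2.093, -2.342, -0.002]
force: [0.2, 0.1, -1.5]
opening: 0.022
```

Run:
```python
from h import *
import pickle
c=cam('wrist'); pickle.dump(c,open('w8.pkl','wb')); crop(c,220,60,140,110,5,'w8.png')
c=pickle.load(open('w7.pkl','rb')); crop(c,340,85,100,90,7,'w7c.png')
go([.56,-.08,.34],6.3)
```

```text
t 8.78 tcp [ 0.5593 -0.0793  0.3398] yaw 6.41 tilt 0.09 open 0.0217 F [-0.4   0.39 -0.79]
shift [-0.0008, 0.0006, -0.0002] turn 0.11
```

View pics/w8.png

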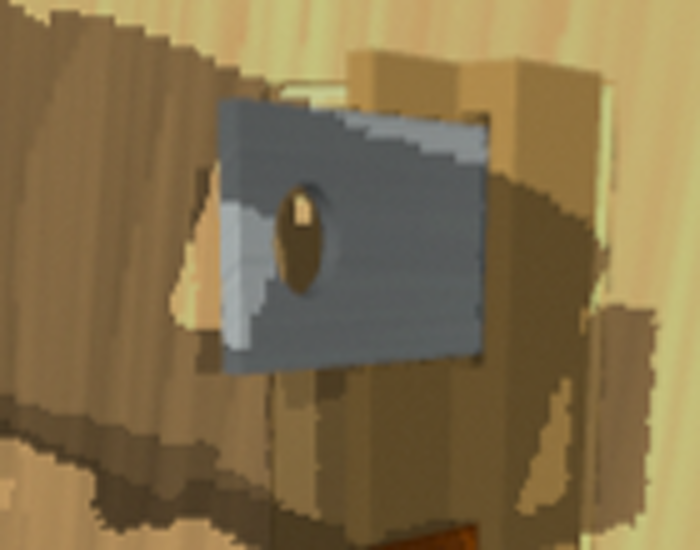

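View pics/w7c.png

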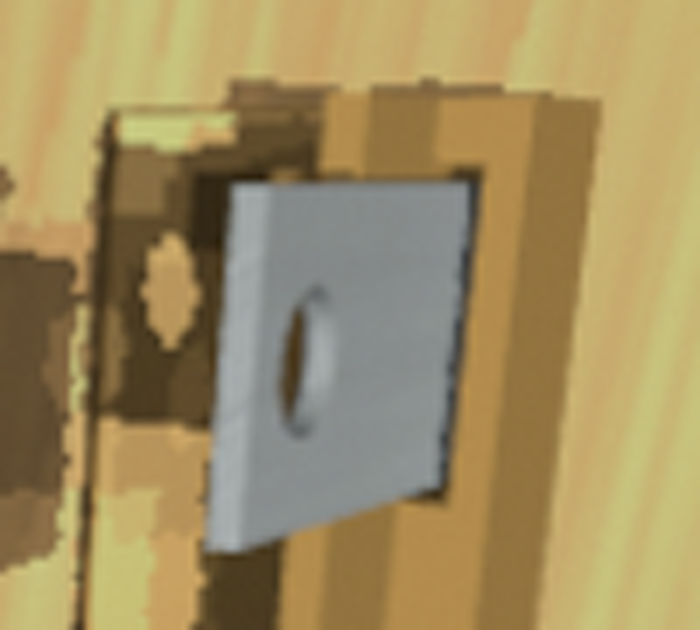

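```bash
cat > stake.py <<'E'
from h import *
import pickle
from scipy.optimize import least_squares
a=pickle.load(open('w7.pkl','rb'));b=pickle.load(open('w8.pkl','rb'))
s=cam('scene'); t=cam('top')
def px(f,x0,y0): return lambda x,y:((x+.5)/f-.5+x0,(y+.5)/f-.5+y0)
A=px(7,340,85);B=px(5,220,60);S=px(4,80,165)
# model pts (stake frame): upper end +y, -y; lower end +y,-y; hole upper
M=dict(u1=(.003,.03,.14),u2=(.003,-.03,.14),l1=(-.003,.03,.14),l2=(-.003,-.03,.14),h=(.003,0,.115))
obs=[(a,A,dict(u1=(270,184),u2=(240,551),l1=(232,186),l2=(207,549),h=(309,362))),
     (b,B,dict(u1=(242,102),u2=(242,372),l1=(220,98),l2=(222,374),h=(308,240))),
     (s,S,dict(u1=(750,200),u2=(655,186),h=(699,230)))]
def Rs(yaw,lean): return R.from_euler('ZY',[yaw,-lean]).as_matrix()
def res(p,use,full=False):
    r=[]
    for i in use:
        c,f,d=obs[i]
        P=np.array([M[k] for k in d])@Rs(p[3],p[4]).T+p[:3]
        r.append((proj(c,P)-np.array([f(*d[k]) for k in d])))
    return np.concatenate(r).ravel()
if __name__=='__main__':
  for use in [[0,1],[2],[0,1,2],[0],[1]]:
    q=least_squares(lambda p:res([p[0],p[1],p[2],p[3],np.radians(38)],use),[.6,0,.024,.11])
    p=[*q.x,np.radians(38)]
    H=np.array([0,0,.115])@Rs(p[3],p[4]).T+p[:3]
    print(use,'foot',np.round(p[:3],4),'yaw',np.degrees(p[3]).round(2),'hole',H.round(4),'rms',np.sqrt(np.mean(q.fun**2)).round(2))
    q=least_squares(lambda p:res(p,use),[.6,0,.024,.11,.66])
    H=np.array([0,0,.115])@Rs(q.x[3],q.x[4]).T+q.x[:3]
    print('  free lean',np.round(q.x[:3],4),np.degrees(q.x[3:]).round(2),'hole',H.round(4),np.sqrt(np.mean(q.fun**2)).round(2))
E
python3 stake.py
```

```text
[0, 1] foot [0.618  0.0175 0.0221] yaw 6.51 hole [0.5477 0.0095 0.1127] rms 0.31
  free lean [0.6176 0.0175 0.0217] [ 6.52 37.76] hole [0.5476 0.0095 0.1127] 0.31
[2] foot [ 0.5952  0.0109 -0.0014] yaw 8.66 hole [5.252e-01 3.000e-04 8.920e-02] rms 0.21
  free lean [ 0.5804  0.0103 -0.0058] [ 8.16 26.38] hole [0.5298 0.0031 0.0972] 0.05
[0, 1, 2] foot [0.6177 0.0176 0.0236] yaw 6.57 hole [0.5474 0.0095 0.1143] rms 0.39
  free lean [0.6169 0.0175 0.023 ] [ 6.58 37.56] hole [0.5473 0.0095 0.1142] 0.39
[0] foot [0.6176 0.0185 0.0232] yaw 7.13 hole [0.5474 0.0097 0.1138] rms 0.1
  free lean [0.6175 0.0184 0.0231] [ 7.13 37.93] hole [0.5473 0.0097 0.1138] 0.1
[1] foot [0.6179 0.0167 0.0192] yaw 5.94 hole [0.5475 0.0094 0.1098] rms 0.32
  free lean [0.6173 0.0167 0.0188] [ 5.94 37.66] hole [0.5474 0.0094 0.1098] 0.32
```

Run:
```python
from h import *
import pickle
for n in ['w7','w8']:
    c=pickle.load(open(n+'.pkl','rb'))
    W=dict(c); W['pose']=np.array(c['T_tool_cam'])
    # tool points: handle top face corners, tip, back, seat ; handle centre at tool z=-.019+dz
    g=-.0188
    P=[(x,y,g-.012) for x in (.05,) for y in (-.011,.011)]+[(0,.019,g+.074),(0,-.022,g+.07),(0,.019,g+.085)]
    p=proj(W,P); print(p.round(1).tolist())
    crop(c,220,170,120,110,6,n+'p.png',p)
```

```text
[[257.5, 190.5], [305.6, 190.6], [305.9, 226.9], [252.1, 228.7], [304.9, 222.1]]
[[257.5, 190.6], [305.6, 190.6], [305.9, 226.9], [252.1, 228.7], [304.9, 222.1]]
```

View pics/w7p.png

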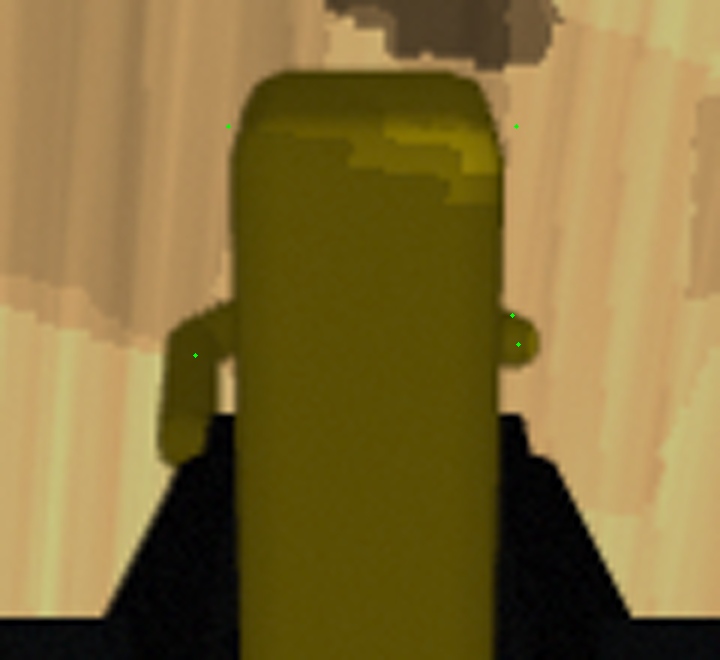

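Run:
```python
import numpy as np
th=np.radians(38)
# hook axis samples (mm)
pts=[(-22,8)]
seg=[(-22,20),(-22,8),(-14,0),(12,0),(16.5,3),(19,7),(19,11)]
H=[]
for a,b in zip(seg[:-1],seg[1:]):
    for k in np.linspace(0,1,30): H.append(np.array(a)*(1-k)+np.array(b)*k)
H=np.array(H)
def clear(S,th=th):
    P=H+S; xp=P[:,0]*np.cos(th)+P[:,1]*np.sin(th); zp=-P[:,0]*np.sin(th)+P[:,1]*np.cos(th)
    # two rectangles: z' in[13,25], [-115,-13], x' in [-3,3]
    d=1e9
    for lo,hi in [(13,25),(-115,-13)]:
        dx=np.maximum(np.abs(xp)-3,0); dz=np.maximum(np.maximum(lo-zp,zp-hi),0)
        d=min(d,np.hypot(dx,dz).min())
    return d-3.5
for u in range(-50,6,3):
    zs=np.arange(-45,15,.5); c=np.array([clear((u,z)) for z in zs])
    ok=zs[c>0.]; 
    # near branch
    i=np.argmax(np.where(zs<15,c,-9)); 
    print(u,'ok',(ok.min(),ok.max()) if len(ok) else None, 'gaps',np.sum(np.diff(ok)>.6),'best in hole', [ (z,round(cc,1)) for z,cc in zip(zs,c) if abs(z-(u+12)*0.5)<12 and cc>1.5][::3])
```

```text
-50 ok (np.float64(-45.0), np.float64(14.5)) gaps 0 best in hole [(np.float64(-30.5), np.float64(31.2)), (np.float64(-29.0), np.float64(30.0)), (np.float64(-27.5), np.float64(28.8)), (np.float64(-26.0), np.float64(27.7)), (np.float64(-24.5), np.float64(26.6)), (np.float64(-23.0), np.float64(25.5)), (np.float64(-21.5), np.float64(24.5)), (np.float64(-20.0), np.float64(23.5)), (np.float64(-18.5), np.float64(22.5)), (np.float64(-17.0), np.float64(21.6)), (np.float64(-15.5), np.float64(20.7)), (np.float64(-14.0), np.float64(19.8)), (np.float64(-12.5), np.float64(18.9)), (np.float64(-11.0), np.float64(17.9)), (np.float64(-9.5), np.float64(17.0)), (np.float64(-8.0), np.float64(16.1))]
-47 ok (np.float64(-45.0), np.float64(14.5)) gaps 0 best in hole [(np.float64(-29.0), np.float64(28.2)), (np.float64(-27.5), np.float64(27.0)), (np.float64(-26.0), np.float64(25.8)), (np.float64(-24.5), np.float64(24.6)), (np.float64(-23.0), np.float64(23.5)), (np.float64(-21.5), np.float64(22.3)), (np.float64(-20.0), np.float64(21.3)), (np.float64(-18.5), np.float64(20.2)), (np.float64(-17.0), np.float64(19.
[... 6532 characters left out ...]
, (np.float64(1.0), np.float64(3.9)), (np.float64(2.5), np.float64(2.4))]
-5 ok (np.float64(-45.0), np.float64(4.5)) gaps 1 best in hole [(np.float64(-4.5), np.float64(1.6)), (np.float64(-3.0), np.float64(2.9)), (np.float64(-1.5), np.float64(4.2)), (np.float64(0.0), np.float64(4.9)), (np.float64(1.5), np.float64(3.4)), (np.float64(3.0), np.float64(1.9))]
-2 ok (np.float64(-45.0), np.float64(4.5)) gaps 1 best in hole [(np.float64(-3.0), np.float64(1.9)), (np.float64(-1.5), np.float64(2.7)), (np.float64(0.0), np.float64(2.7)), (np.float64(1.5), np.float64(2.7)), (np.float64(3.0), np.float64(1.9))]
1 ok (np.float64(-4.5), np.float64(-3.5)) gaps 0 best in hole []
4 ok None gaps 0 best in hole []
```

Run:
```python
from h import *
go([.4878,.0027,.1643],6.5)
```

```text
t 8.88 tcp [ 0.5592 -0.0795  0.3403] yaw 6.39 tilt 0.11 open 0.0218 F [ 0.66 -0.61  0.17]
shift [0.0895, -0.0621, 0.176] turn -0.11
```

Request:
move_arm(
  increments=[
    [[0.02,-0.02,0],-0.1],
    [[0.055,-0.045,0],-0.1],
    [[0.08,-0.06,0],-0.1],
    [[0.0895,-0.062,0.02],-0.1],
    [[0.0895,-0.062,0.065],-0.1],
    [[0.0895,-0.062,0.11],-0.1],
    [[0.0895,-0.062,0.15],-0.1],
    [[0.0895,-0.062,0.17],-0.1],
    [[0.0895,-0.062,0.176],-0.1],
    [[0.0895,-0.062,0.176],-0.1],
  ],
)

```text
t: 10.12
eef_pos: [0.4879, 0.0027, 0.1649]
orientation: [2.091, 2.343, 0.004]
force: [0.2, -0.2, -1.4]
opening: 0.0218
```

Run:
```python
from h import *
import pickle
go([.4878,.0027,.1643],6.5)
c=cam('wrist'); pickle.dump(c,open('w9.pkl','wb')); crop(c,180,60,240,200,3,'w9.png')
c=cam('scene'); crop(c,180,150,140,120,5,'s9.png')
```

```text
t 10.12 tcp [0.4879 0.0027 0.1649] yaw 6.49 tilt 0.15 open 0.0218 F [ 0.17 -0.16 -1.42]
shift [0.0, -0.0001, 0.0006] turn -0.01
```

View pics/w9.png

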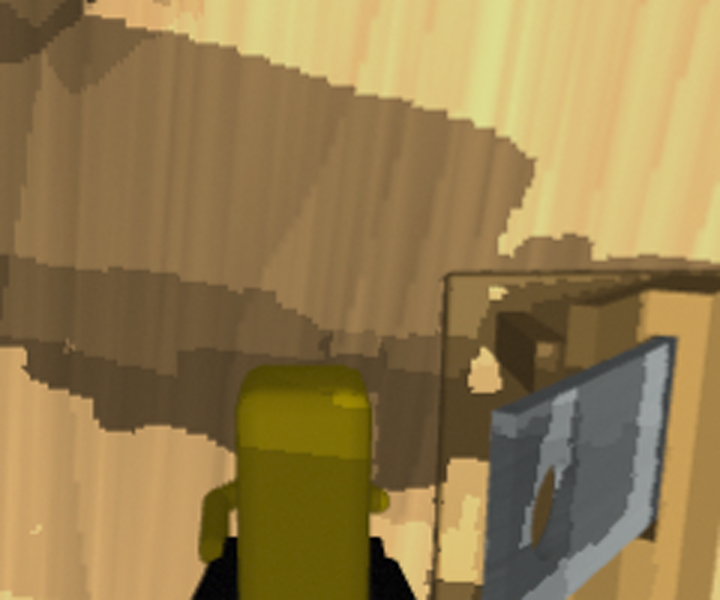

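View pics/s9.png

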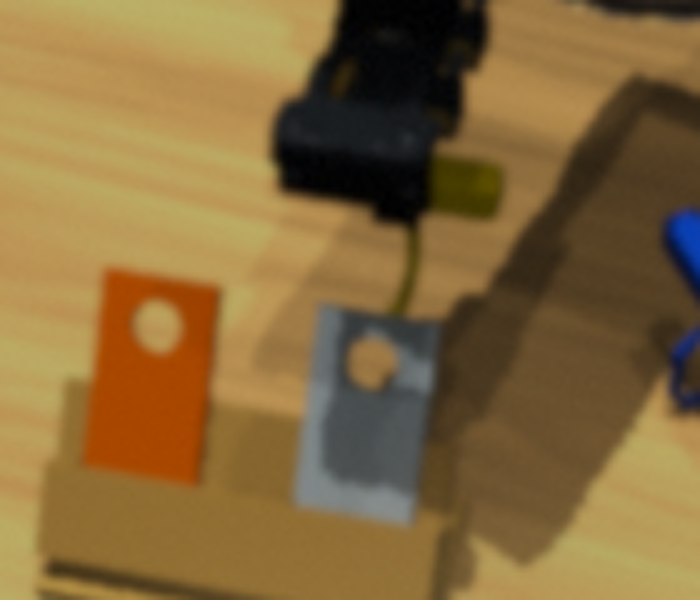

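Request:
move_arm(
  increments=[
    [[0,0.008,0],0],
    [[0,0.016,0],0],
    [[0,0.024,0],0],
    [[0,0.03,0],0],
    [[0,0.031,0],0],
  ],
)

```text
t: 10.85
eef_pos: [0.5193, 0.0062, 0.1652]
orientation: [2.091, 2.342, 0.004]
force: [-0.1, 0.8, -0.8]
opening: 0.0219
```

Run:
```python
from h import *
import pickle
go([.4878,.0027,.1643],6.5)
c=cam('wrist'); pickle.dump(c,open('w10.pkl','wb')); crop(c,220,120,180,140,4,'w10.png')
c=cam('scene'); crop(c,220,170,70,60,10,'s10.png')
```

```text
t 10.85 tcp [0.5193 0.0062 0.1652] yaw 6.5 tilt 0.19 open 0.0219 F [-0.1   0.75 -0.8 ]
shift [0.0001, -0.0317, 0.0008] turn -0.0
```

View pics/w10.png

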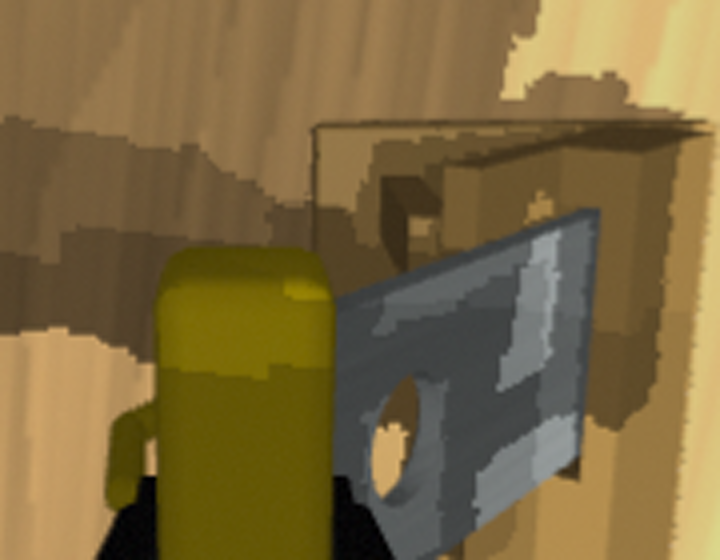

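View pics/s10.png

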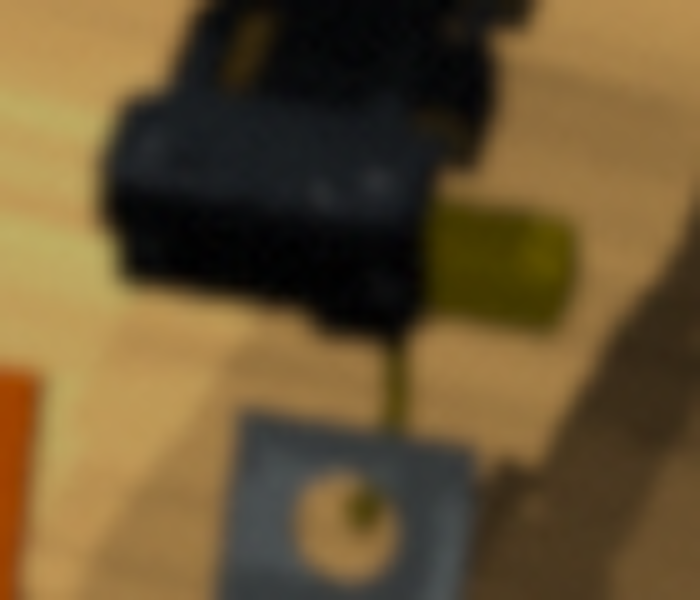

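Run:
```python
from h import *
c=cam('scene'); e=np.array([np.cos(.1134),np.sin(.1134),0]); l=np.array([-e[1],e[0],0])
T=bot.sense()['eef_pos']; print(T)
tip=T+.019*e+[0,0,-.0545]
up=np.array([.616*0,0,0])
H=np.array([.5474,.0095,.1143])
n=.788*e+np.array([0,0,.616])
f=lambda p:((p-[220,170]+.5)*10).round(0)
print('tip',f(proj(c,tip)[0]),'hole up/mid/low',[f(proj(c,H+k*n)[0]) for k in(.003,0,-.003)],'handle end',f(proj(c,T+.05*l+[0,0,.019])[0]),'tip+1mm l',f(proj(c,tip+.001*l)[0]),'z+1',f(proj(c,tip+[0,0,.001])[0]))
```

```text
[0.51885548 0.00618359 0.16531482]
tip [359. 514.] hole up/mid/low [array([345., 536.]), array([348., 533.]), array([351., 531.])] handle end [575. 283.] tip+1mm l [362. 514.] z+1 [358. 511.]
```

Request:
move_arm(
  increments=[
    [[0,0.0027,0],0],
    [[0,0.0057,-0.0025],0],
    [[0,0.0087,-0.0055],0],
    [[0,0.0117,-0.0085],0],
    [[0,0.0147,-0.0115],0],
    [[0,0.0177,-0.0125],0],
    [[0,0.0197,-0.0135],0],
    [[0,0.0197,-0.0135],0],
  ],
)

```text
t: 12.0
eef_pos: [0.5385, 0.0084, 0.1788]
orientation: [2.091, 2.342, 0.004]
force: [0.1, 0.5, -0.3]
opening: 0.0218
```

Run:
```python
from h import *
import pickle
go([.5474-.0089,.0095-.001,.1143+.066-.0015],6.5)
c=cam('wrist'); pickle.dump(c,open('w11.pkl','wb')); crop(c,220,120,180,140,4,'w11.png')
c=cam('scene'); crop(c,220,170,70,60,10,'s11.png')
```

```text
t 12.0 tcp [0.5385 0.0084 0.1788] yaw 6.5 tilt 0.18 open 0.0218 F [ 0.07  0.5  -0.27]
shift [0.0001, 0.0, 0.0] turn -0.0
```

View pics/w11.png

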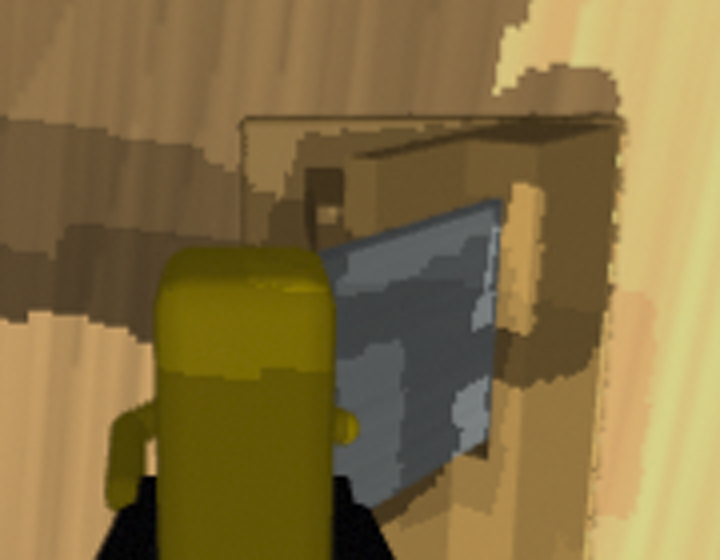

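View pics/s11.png

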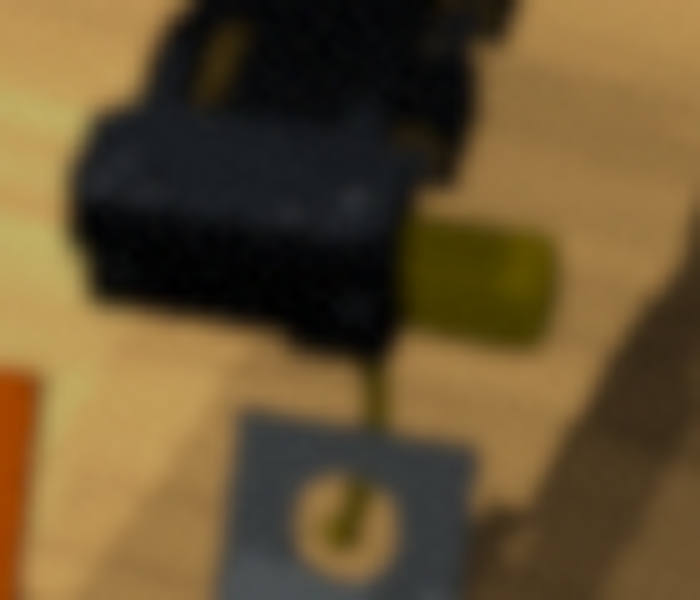

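Request:
move_arm(
  increments=[
    [[0,-0.0025,-0.0032],0],
    [[0,-0.0049,-0.0063],0],
    [[0,-0.0074,-0.0095],0],
    [[0,-0.0099,-0.0126],0],
    [[0,-0.0123,-0.0158],0],
    [[0,-0.0142,-0.0181],0],
    [[0,-0.0142,-0.0181],0],
  ],
)

```text
t: 12.98
eef_pos: [0.524, 0.0068, 0.197]
orientation: [2.091, 2.342, 0.004]
force: [-0.5, 0.5, -1.4]
opening: 0.0216
```

Run:
```python
from h import *
import pickle
go([.5474-.0089,.0095-.001,.1143+.066-.0015],6.5)
c=cam('wrist'); pickle.dump(c,open('w12.pkl','wb')); crop(c,220,120,180,140,4,'w12.png')
c=cam('scene'); crop(c,200,140,100,90,7,'s12.png')
```

```text
t 12.97 tcp [0.524  0.0068 0.197 ] yaw 6.49 tilt 0.18 open 0.0216 F [-0.52  0.49 -1.41]
shift [0.0001, 0.0145, 0.0183] turn -0.01
```

View pics/w12.png

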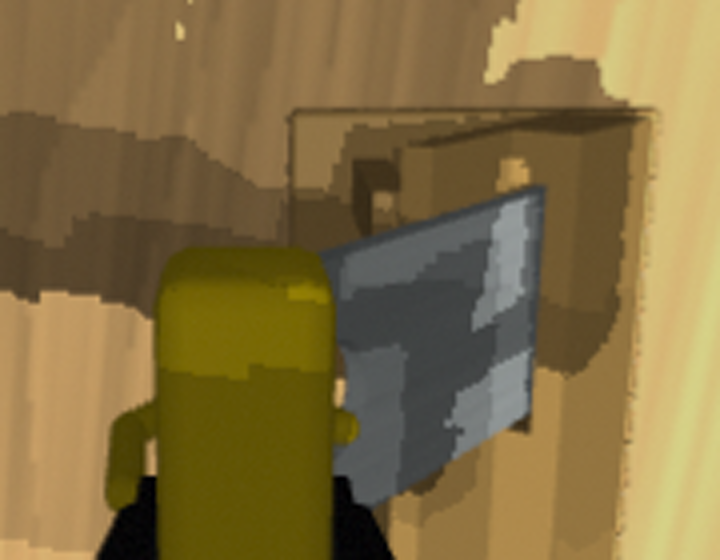

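View pics/s12.png

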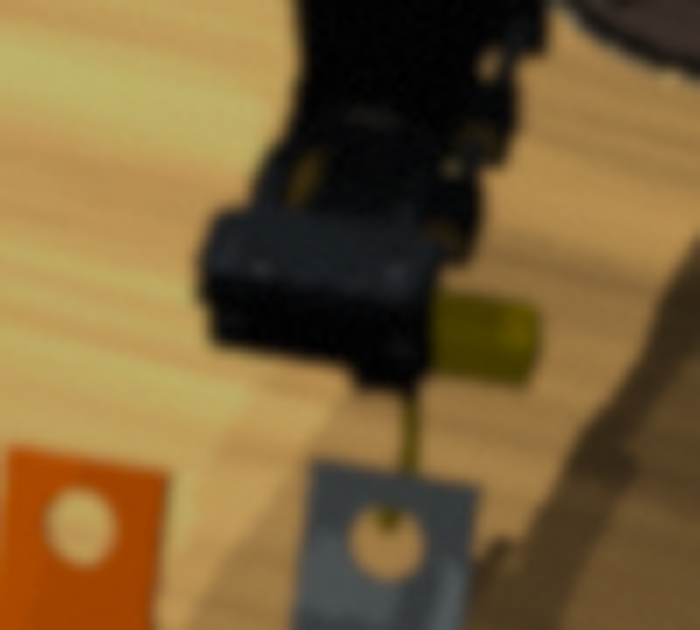

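Request:
move_arm(
  increments=[
    [[0,-0.0025,-0.0031],0],
    [[0,-0.0055,-0.007],0],
    [[0,-0.0086,-0.011],0],
    [[0,-0.0117,-0.015],0],
    [[0,-0.0148,-0.0189],0],
    [[0,-0.0172,-0.022],0],
    [[0,-0.0185,-0.0236],0],
    [[0,-0.0185,-0.0236],0],
  ],
)

```text
t: 14.08
eef_pos: [0.5056, 0.0047, 0.2205]
orientation: [2.091, 2.342, 0.004]
force: [1.6, -0.1, -1.4]
opening: 0.0222
```

Run:
```python
from h import *
import pickle
go([.5474-.0089,.0095-.001,.1143+.066-.0015],6.5)
c=cam('wrist'); pickle.dump(c,open('w13.pkl','wb')); crop(c,220,120,180,140,4,'w13.png')
c=cam('scene'); crop(c,200,140,100,90,7,'s13.png')
```

```text
t 14.07 tcp [0.5056 0.0047 0.2205] yaw 6.49 tilt 0.18 open 0.0222 F [ 1.63 -0.14 -1.44]
shift [0.0001, 0.033, 0.0418] turn -0.01
```

View pics/w13.png

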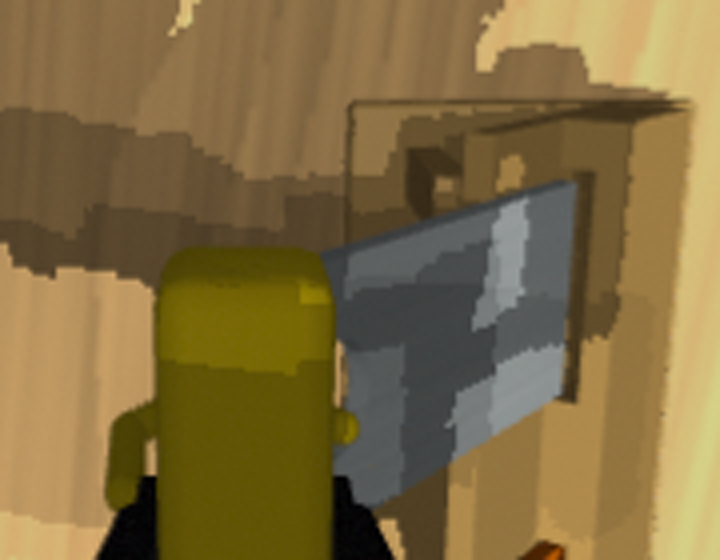

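View pics/s13.png

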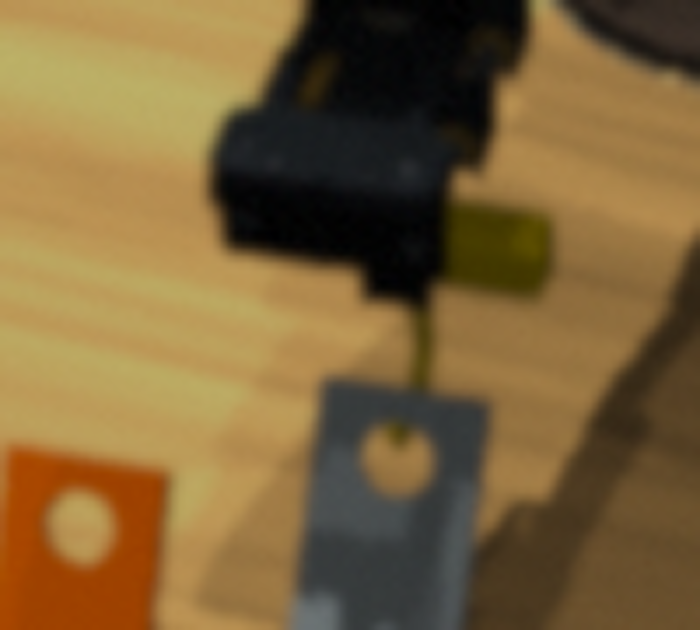

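Request:
move_arm(
  increments=[
    [[0,-0.0015,-0.002],0],
    [[0,-0.0031,-0.0039],0],
    [[0,-0.0004,-0.0074],0],
    [[0,0.0023,-0.0109],0],
    [[0,0.0051,-0.0142],0],
    [[0,0.0078,-0.0173],0],
    [[0,0.0108,-0.0204],0],
    [[0,0.0138,-0.0234],0],
    [[0,0.0168,-0.0262],0],
    [[0,0.0199,-0.0289],0],
    [[0,0.0231,-0.0314],0],
    [[0,0.0263,-0.0339],0],
    [[0,0.0263,-0.0339],0],
  ],
)

```text
t: 15.8
eef_pos: [0.5319, 0.0076, 0.2544]
orientation: [2.091, 2.342, 0.004]
force: [-0.4, -0.0, -2.2]
opening: 0.0219
```

Run:
```python
from h import *
import pickle
go([.5474-.0089,.0095-.001,.1143+.066-.0015],6.5)
c=cam('wrist'); pickle.dump(c,open('w14.pkl','wb')); crop(c,220,120,180,140,4,'w14.png')
c=cam('scene'); crop(c,200,140,100,90,7,'s14.png')
```

```text
t 15.8 tcp [0.5319 0.0076 0.2544] yaw 6.5 tilt 0.17 open 0.0219 F [-0.4  -0.02 -2.24]
shift [0.0001, 0.0064, 0.0756] turn -0.0
```

View pics/w14.png

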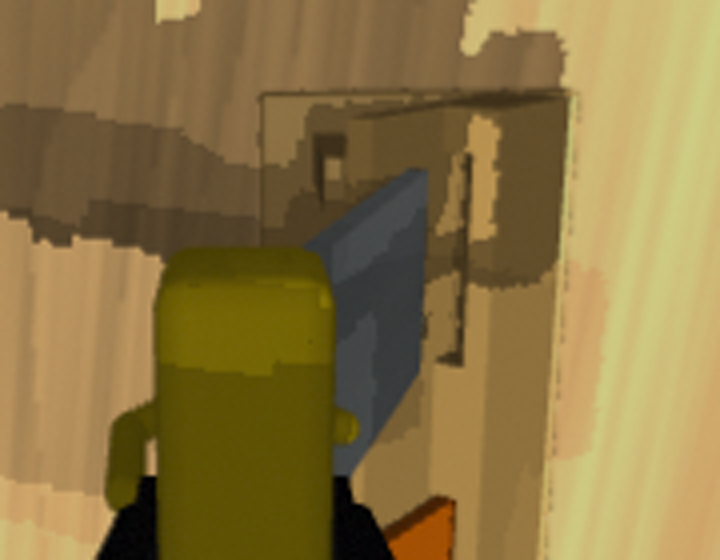

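View pics/s14.png

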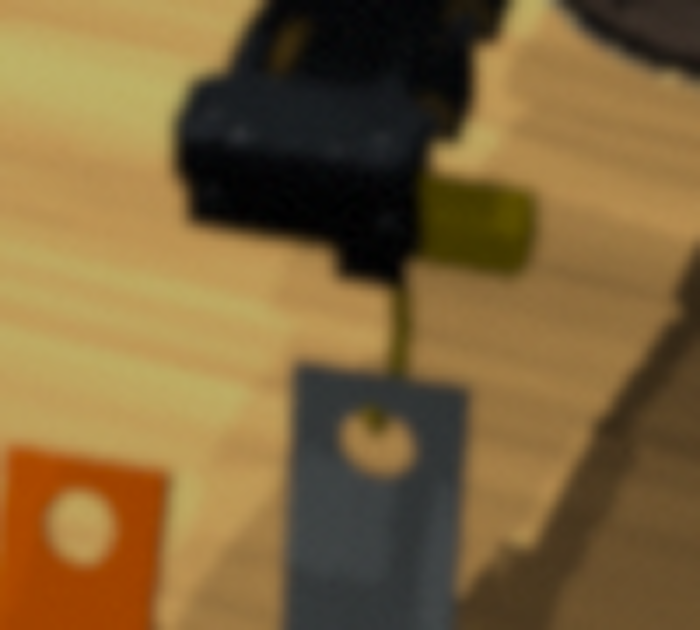

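Request:
move_arm(
  increments=[
    [[0,0.0033,-0.0023],0],
    [[0,0.0066,-0.0044],0],
    [[0,0.01,-0.0064],0],
    [[0,0.0133,-0.0084],0],
    [[0,0.0168,-0.0102],0],
    [[0,0.0202,-0.0118],0],
    [[0,0.0237,-0.0133],0],
    [[0,0.027,-0.0145],0],
    [[0,0.0305,-0.0157],0],
    [[0,0.034,-0.0168],0],
    [[0,0.0365,-0.0175],0],
    [[0,0.037,-0.019],0],
    [[0,0.037,-0.022],0],
    [[0,0.037,-0.025],0],
    [[0,0.037,-0.025],0],
  ],
)

```text
t: 17.77
eef_pos: [0.5684, 0.0118, 0.2797]
orientation: [2.091, 2.342, 0.004]
force: [-0.7, 0.7, -2.0]
opening: 0.0218
```

Run:
```python
from h import *
import pickle
go([.5474-.0089,.0095-.001,.1143+.066-.0015],6.5)
c=cam('wrist'); pickle.dump(c,open('w15.pkl','wb')); crop(c,220,120,180,140,4,'w15.png')
c=cam('scene'); crop(c,190,130,120,130,5,'s15.png')
```

```text
t 17.77 tcp [0.5684 0.0118 0.2797] yaw 6.49 tilt 0.18 open 0.0218 F [-0.71  0.7  -2.02]
shift [0.0001, -0.0304, 0.1008] turn -0.01
```

View pics/w15.png

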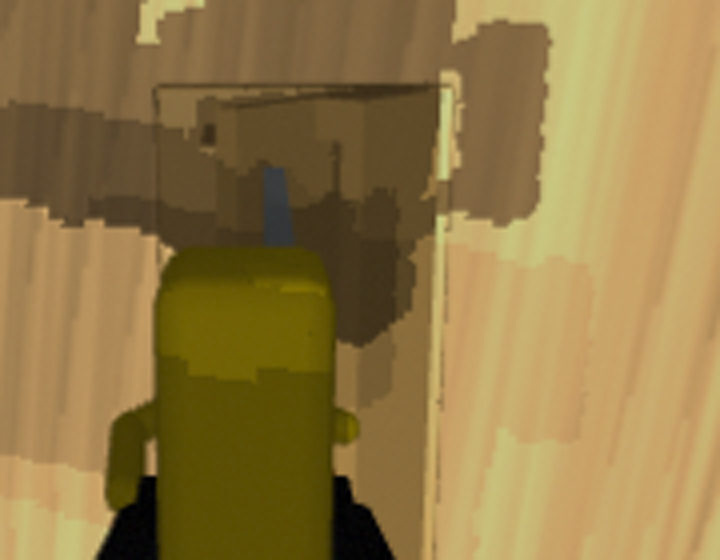

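View pics/s15.png

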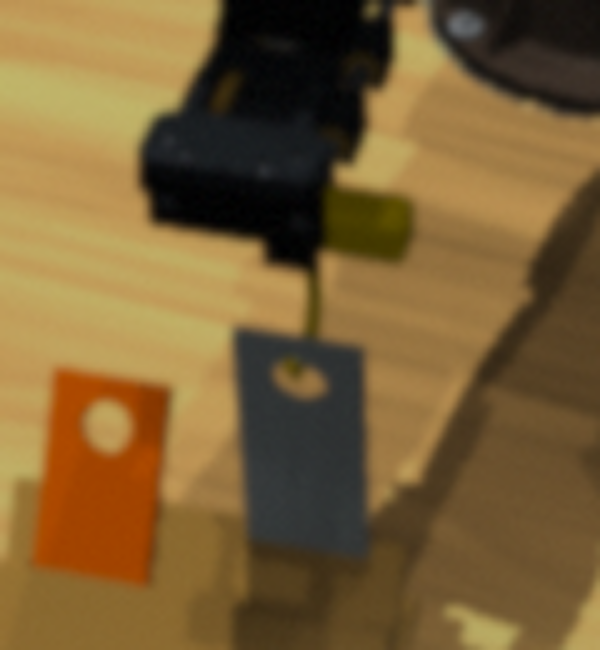

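Run:
```python
from h import *
import pickle
from scipy.optimize import least_squares
w=pickle.load(open('w1.pkl','rb')); crop(w,225,190,90,100,6,'w1p.png'); t=cam('top'); crop(t,370,185,50,50,12,'tp.png')
s=cam('scene');crop(s,125,160,60,60,10,'sp.png')
```

```text
(no output)
```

View pics/w1p.png

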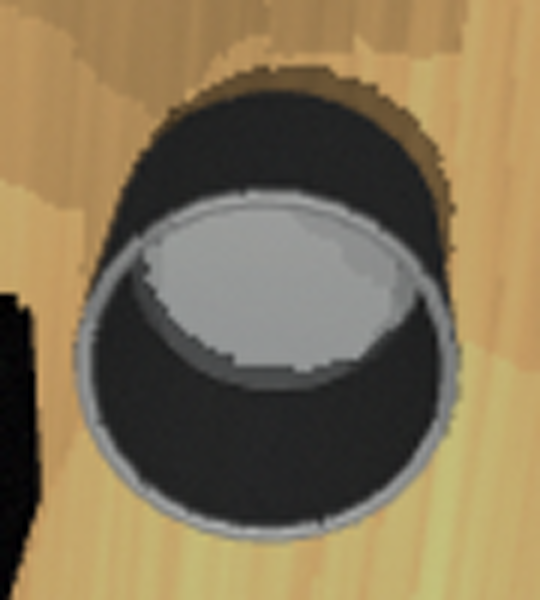

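View pics/tp.png

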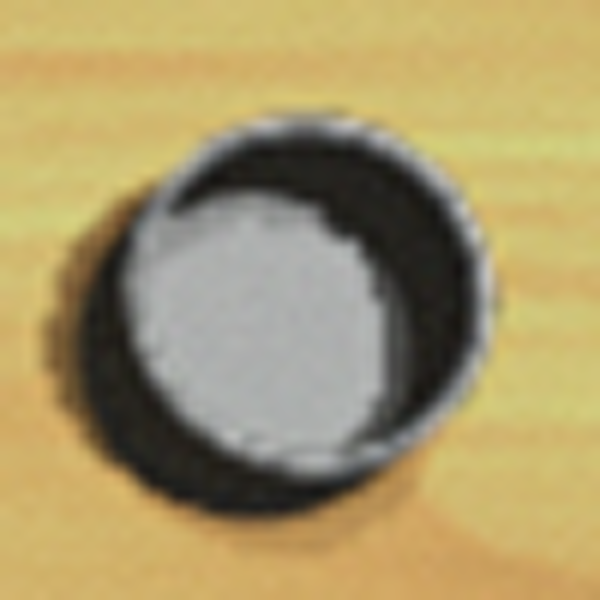

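View pics/sp.png

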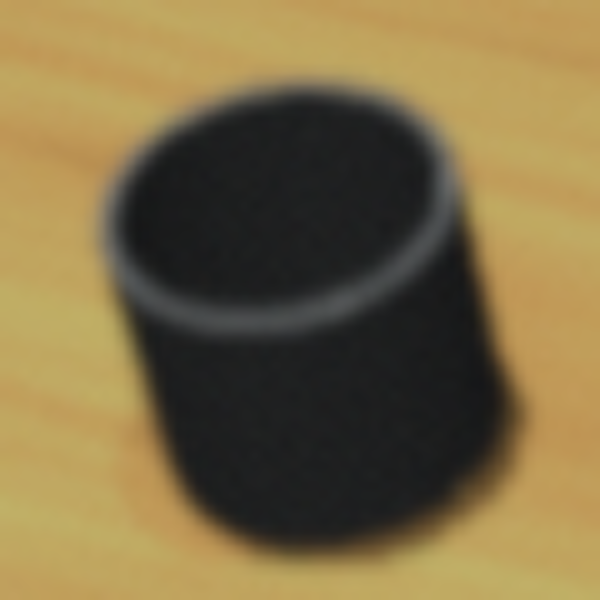

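Run:
```python
from h import *
import pickle
from scipy.optimize import least_squares
w=pickle.load(open('w1.pkl','rb')); t=cam('top'); s=cam('scene')
a=np.linspace(0,2*np.pi,181); C=np.c_[.05*np.cos(a),.05*np.sin(a),0*a]
obs=[(w,6,225,190,75,459,188,544),(t,12,370,185,122,497,112,478),(s,10,125,160,98,462,76,335)]
def f(p,use):
    r=[]
    for i in use:
        c,k,x0,y0,L,Rr,T,B=obs[i]; q=proj(c,C+p)
        g=lambda v,o:(v+.5)/k-.5+o
        r+=[q[:,0].min()-g(L,x0),q[:,0].max()-g(Rr,x0),q[:,1].min()-g(T,y0),q[:,1].max()-g(B,y0)]
    return np.array(r)
for use in [[0],[1],[2],[0,1],[1,2],[0,1,2]]:
    q=least_squares(f,[.478,-.32,.09],args=(use,)); q2=least_squares(lambda p:f([p[0],p[1],.09],use),[.478,-.32])
    print(use,q.x.round(4),np.abs(q.fun).max().round(2),'z=.09:',q2.x.round(4),np.abs(q2.fun).max().round(2))
```

```text
[0] [ 0.4754 -0.3217  0.0861] 0.2 z=.09: [ 0.4753 -0.32  ] 0.46
[1] [ 0.4727 -0.3164  0.1192] 0.02 z=.09: [ 0.4787 -0.3225] 0.28
[2] [ 0.4836 -0.3136  0.1001] 0.3 z=.09: [ 0.4749 -0.3209] 0.47
[0, 1] [ 0.476  -0.3212  0.0882] 1.19 z=.09: [ 0.4759 -0.3205] 1.09
[1, 2] [ 0.4773 -0.3203  0.0927] 0.72 z=.09: [ 0.4766 -0.3213] 0.87
[0, 1, 2] [ 0.4758 -0.3203  0.0905] 1.08 z=.09: [ 0.4758 -0.3205] 1.13
```

```bash
cat >> h.py <<'E'
def toolray(c,uv):
    W=dict(c); W['pose']=np.array(c['T_tool_cam']); return ray(W,uv)
E
python3 - <<'E'
from h import *
import pickle
c=pickle.load(open('w15.pkl','rb'))
for uv in [(265,168),(285,168),(266,240),(293,240)]:
    p=((uv[0]+.5)/4-.5+220,(uv[1]+.5)/4-.5+120)
    o,d=toolray(c,p); k=(.03-o[0])/d[0]; print(uv,(o+k*d).round(4))
W=dict(c); W['pose']=np.array(c['T_tool_cam'])
print(((proj(W,[(.03,0,.1905),(.03,0,.05),(-.03,0,.05),(0,.019,.055)])-[220,120]+.5)*4).round(0))
go([.4758,-.3205,.37],6.5)
E
```

```text
(265, 168) [0.03   0.0055 0.1885]
(285, 168) [0.03   0.0112 0.1885]
(266, 240) [0.03   0.0041 0.0884]
(293, 240) [0.03   0.0098 0.0884]
[[247. 167.]
 [247. 284.]
 [247. 583.]
 [346. 430.]]
t 18.07 tcp [0.5683 0.0118 0.2792] yaw 6.49 tilt 0.14 open 0.0221 F [-0.71 -0.36 -2.52]
shift [-0.3197, -0.1292, -0.0913] turn -0.01
```

Request:
move_arm(
  increments=[
    [[0,0,-0.006],0],
    [[0,0,-0.016],0],
    [[0,0,-0.03],0],
    [[0,0,-0.045],0],
    [[0,0,-0.06],0],
    [[0,0,-0.074],0],
    [[-0.003,-0.001,-0.084],0],
    [[-0.009,-0.004,-0.09],0],
    [[-0.019,-0.009,-0.091],0],
    [[-0.032,-0.015,-0.091],0],
    [[-0.047,-0.023,-0.091],0],
    [[-0.064,-0.031,-0.091],0],
    [[-0.082,-0.04,-0.091],0],
    [[-0.1,-0.049,-0.091],0],
    [[-0.118,-0.058,-0.091],0],
    [[-0.136,-0.066,-0.091],0],
    [[-0.154,-0.075,-0.091],0],
    [[-0.17,-0.083,-0.091],0],
    [[-0.183,-0.089,-0.091],0],
    [[-0.192,-0.0935,-0.091],0],
  ],
)

```text
t: 20.58
eef_pos: [0.4966, -0.1905, 0.3698]
orientation: [2.092, 2.342, 0.004]
force: [-0.0, -1.0, -2.3]
opening: 0.0219
```

Run:
```python
from h import *
import pickle
go([.4497,-.3235,.37],6.5)
c=cam('wrist'); pickle.dump(c,open('w16.pkl','wb')); crop(c,170,0,250,280,2,'w16.png')
```

```text
t 20.57 tcp [ 0.4966 -0.1905  0.3698] yaw 6.47 tilt 0.15 open 0.0219 F [-0.03 -0.98 -2.28]
shift [-0.1269, -0.0616, -0.0004] turn -0.03
```

View pics/w16.png

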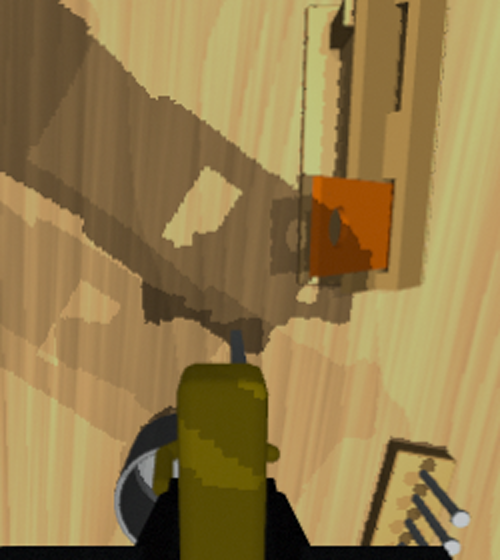

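Request:
move_arm(
  increments=[
    [[-0.005,-0.0024,0],0],
    [[-0.013,-0.0063,0],0],
    [[-0.024,-0.0117,0],0],
    [[-0.037,-0.018,0],0],
    [[-0.051,-0.0248,0],0],
    [[-0.065,-0.0316,0],0],
    [[-0.079,-0.0383,0],0],
    [[-0.092,-0.0447,0],0],
    [[-0.104,-0.0505,0],0],
    [[-0.114,-0.0553,0],0],
    [[-0.121,-0.0587,0],0],
    [[-0.125,-0.0607,0],0],
    [[-0.127,-0.0616,0],0],
    [[-0.127,-0.0616,0],0],
    [[-0.127,-0.0616,0],0],
    [[-0.127,-0.0616,0],0],
  ],
)

```text
t: 22.62
eef_pos: [0.4496, -0.324, 0.3697]
orientation: [2.092, 2.342, 0.003]
force: [-0.6, -0.0, -2.4]
opening: 0.0219
```

Run:
```python
from h import *
import pickle
go([.4497,-.3235,.25],6.5)
c=cam('wrist'); pickle.dump(c,open('w17.pkl','wb')); crop(c,200,60,160,180,4,'w17.png')
c=cam('scene'); crop(c,80,40,160,180,4,'s17.png')
c=cam('top'); crop(c,330,150,130,100,5,'t17.png')
```

```text
t 22.62 tcp [ 0.4496 -0.324   0.3697] yaw 6.48 tilt 0.13 open 0.0219 F [-0.58 -0.   -2.39]
shift [0.0005, -0.0001, 0.1197] turn -0.02
```

View pics/w17.png

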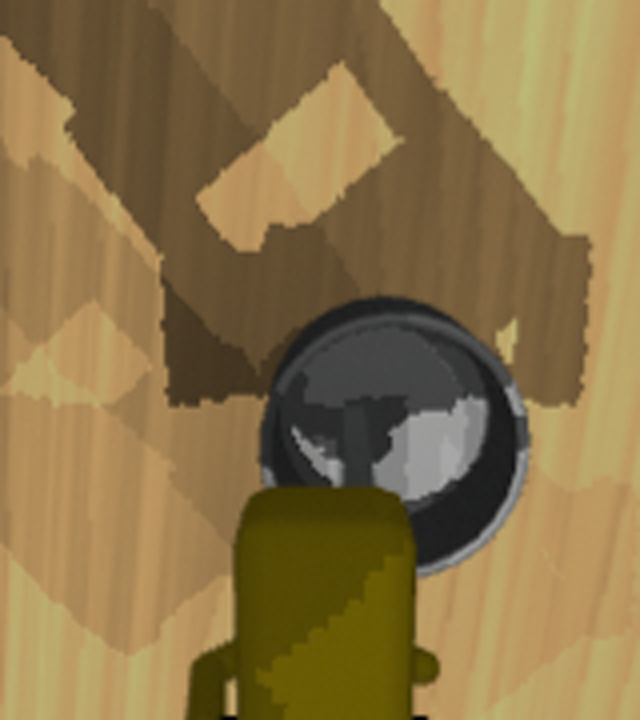

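View pics/s17.png

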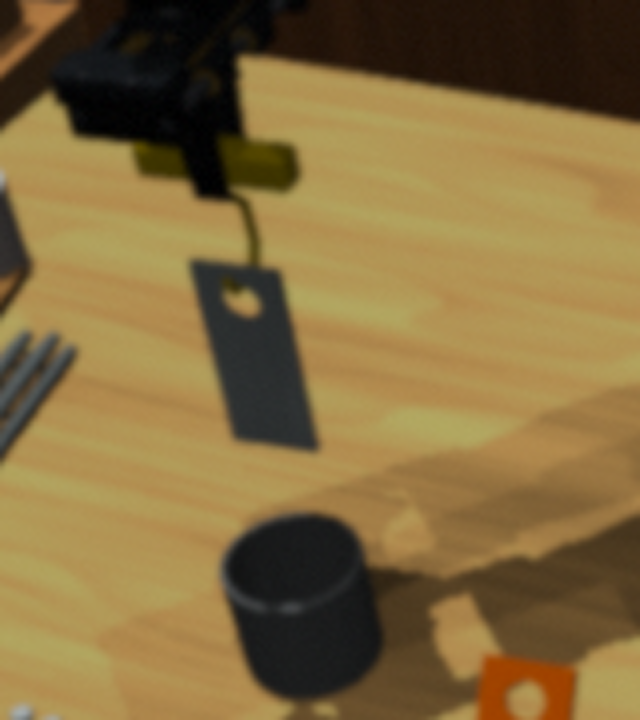

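Run:
```python
from h import *
import pickle
c=pickle.load(open('w17.pkl','rb'))
a=np.linspace(0,2*np.pi,181)
for nm,ctr in [('est',(.4758,-.3205))]:
    q=(proj(c,np.c_[ctr[0]+.05*np.cos(a),ctr[1]+.05*np.sin(a),0*a+.09])-[200,60]+.5)*4
    print('rim L/R/T/B',q[:,0].min().round(),q[:,0].max().round(),q[:,1].min().round(),q[:,1].max().round())
    q=(proj(c,np.c_[ctr[0]+.051*np.cos(a),ctr[1]+.0*np.sin(a),0*a+.09])-[200,60]+.5)*4
for uv in [(343,405),(368,405),(343,480),(374,480)]:
    p=((uv[0]+.5)/4-.5+200,(uv[1]+.5)/4-.5+60)
    o,d=toolray(c,p); k=(.03-o[0])/d[0]; X=o+k*d
    M=c['pose']@np.linalg.inv(np.array(c['T_tool_cam'])); print(uv,X.round(4),(M@[*X,1])[:3].round(4))
# draw
crop(c,200,60,160,180,4,'w17b.png',proj(c,np.c_[.4758+.05*np.cos(a),-.3205+.05*np.sin(a),0*a+.09]))
```

```text
rim L/R/T/B 260.0 534.0 311.0 583.0
(343, 405) [0.03   0.005  0.1943] [ 0.4516 -0.2936  0.1754]
(368, 405) [0.03   0.0123 0.1943] [ 0.4588 -0.2927  0.1754]
(343, 480) [0.03   0.0035 0.0884] [ 0.4499 -0.2938  0.2813]
(374, 480) [0.03   0.01   0.0884] [ 0.4564 -0.293   0.2813]
```

View pics/w17b.png

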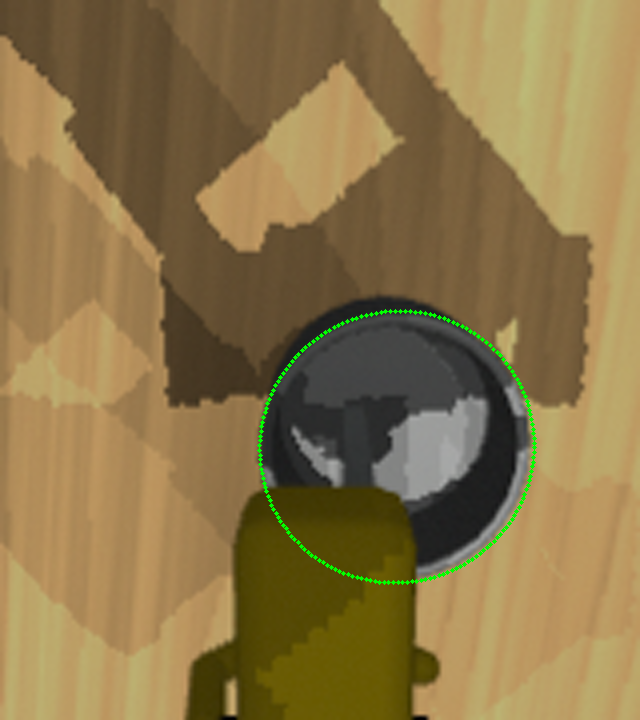

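Request:
move_arm(
  increments=[
    [[0,0,0.005],0],
    [[0,0,0.014],0],
    [[0,0,0.026],0],
    [[0,0,0.038],0],
    [[0,0,0.05],0],
    [[0,0,0.06],0],
    [[0,0,0.069],0],
    [[0,0,0.077],0],
    [[0,0,0.085],0],
    [[0,0,0.093],0],
    [[0,0,0.101],0],
    [[0,0,0.109],0],
    [[0,0,0.117],0],
    [[0,0,0.125],0],
    [[0,0,0.133],0],
    [[0,0,0.141],0],
    [[0,0,0.147],0],
    [[0,0,0.15],0],
    [[0,0,0.15],0],
    [[0,0,0.15],0],
  ],
)

```text
t: 25.28
eef_pos: [0.45, -0.3241, 0.2199]
orientation: [2.091, 2.342, 0.003]
force: [0.9, -0.4, -1.4]
opening: 0.0218
```

Run:
```python
from h import *
import pickle
go([.4497,-.3235,.25],6.5)
c=cam('wrist'); pickle.dump(c,open('w18.pkl','wb')); crop(c,200,60,160,180,4,'w18.png')
c=cam('scene'); crop(c,80,80,160,150,5,'s18.png')
```

```text
t 25.27 tcp [ 0.45   -0.3241  0.2199] yaw 6.47 tilt 0.15 open 0.0218 F [ 0.89 -0.44 -1.36]
shift [0.0006, -0.0001, -0.0301] turn -0.03
```

View pics/w18.png

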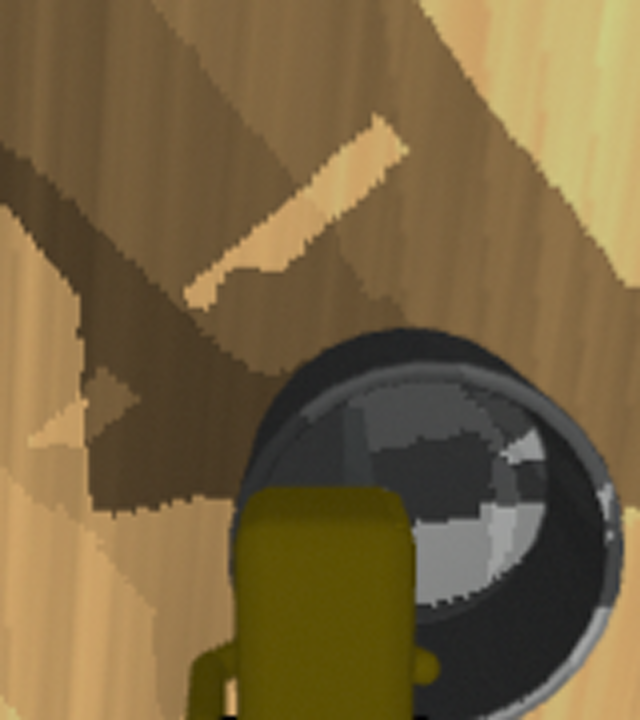

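View pics/s18.png

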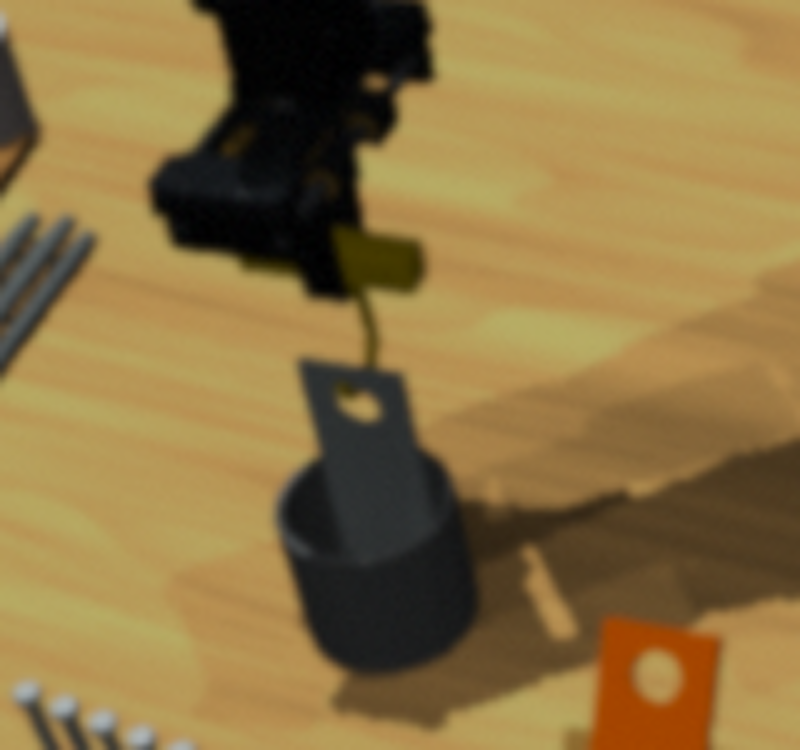

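Request:
move_arm(
  increments=[
    [[0,0,0.002],0],
    [[0,0,0.005],0],
    [[0,0,0.008],0],
    [[0,0,0.011],0],
    [[0,0,0.014],0],
    [[0,0,0.0165],0],
    [[0,0,0.0185],0],
    [[0,0,0.02],0],
    [[0,0,0.0215],0],
    [[0,0,0.023],0],
    [[0,0,0.0245],0],
    [[0,0,0.0255],0],
    [[0,0,0.0255],0],
  ],
)

```text
t: 27.0
eef_pos: [0.45, -0.3241, 0.1944]
orientation: [2.092, 2.342, 0.003]
force: [0.7, 0.3, -0.4]
opening: 0.0221
```

Run:
```python
from h import *
import pickle
go([.4497,-.3235,.18],6.5)
c=cam('wrist'); pickle.dump(c,open('w19.pkl','wb')); crop(c,200,60,160,180,4,'w19.png')
c=cam('scene'); crop(c,110,130,80,80,9,'s19.png')
```

```text
t 27.0 tcp [ 0.45   -0.3241  0.1944] yaw 6.46 tilt 0.15 open 0.0221 F [ 0.69  0.35 -0.41]
shift [0.0006, -0.0003, 0.0144] turn -0.04
```

View pics/w19.png

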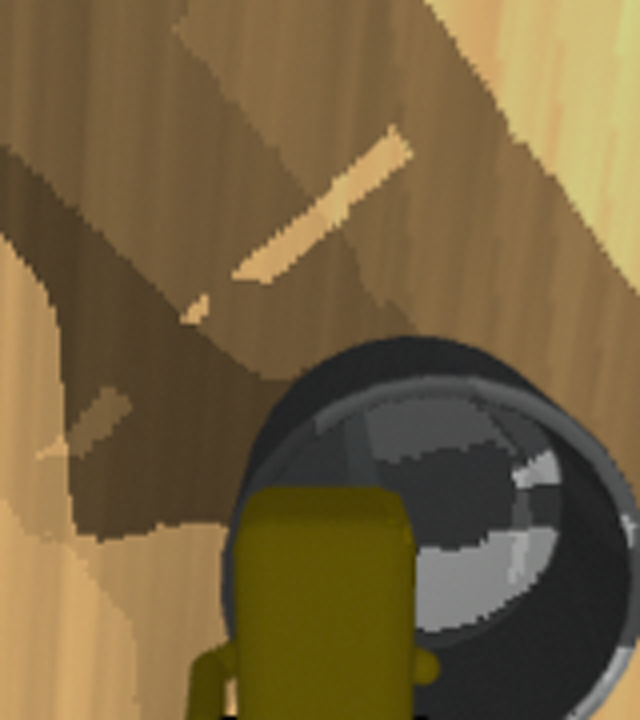

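View pics/s19.png

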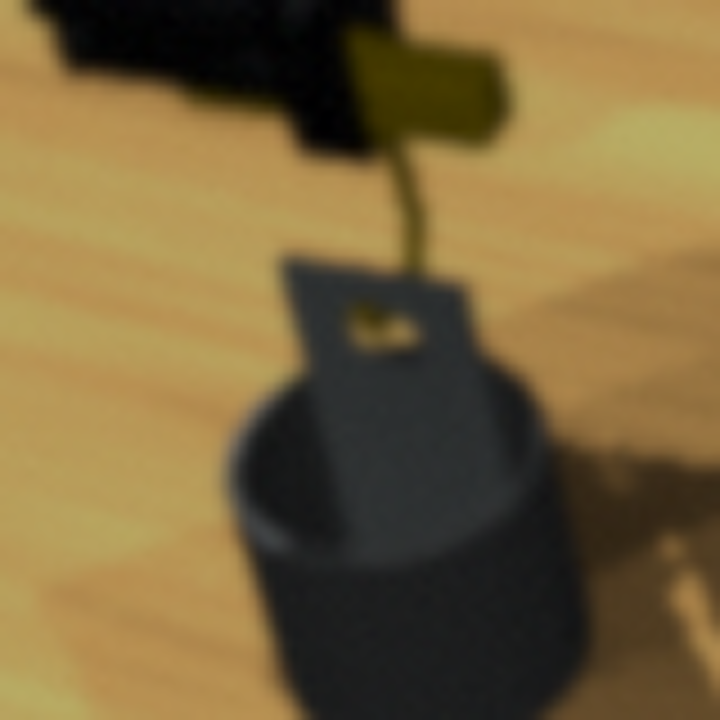

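Request:
move_arm(
  increments=[
    [[0,-0.002,0.0003],0],
    [[0,-0.0045,0.0006],0],
    [[0,-0.007,0.0009],0],
    [[0,-0.0095,0.0012],0],
    [[0,-0.012,0.0015],0],
    [[0,-0.0145,0.0018],0],
    [[0,-0.017,0.002],0],
    [[0,-0.017,0.002],0],
  ],
)

```text
t: 28.1
eef_pos: [0.433, -0.326, 0.1924]
orientation: [2.092, 2.342, 0.003]
force: [-0.4, 0.0, -1.1]
opening: 0.0221
```

Run:
```python
from h import *
import pickle
go([.4497,-.3235,.18],6.5)
c=cam('wrist'); pickle.dump(c,open('w20.pkl','wb')); crop(c,200,60,160,180,4,'w20.png')
c=cam('scene'); crop(c,110,130,80,80,9,'s20.png')
```

```text
t 28.1 tcp [ 0.433  -0.326   0.1924] yaw 6.46 tilt 0.15 open 0.0221 F [-0.42  0.03 -1.07]
shift [0.0007, 0.0169, 0.0125] turn -0.04
```

View pics/w20.png

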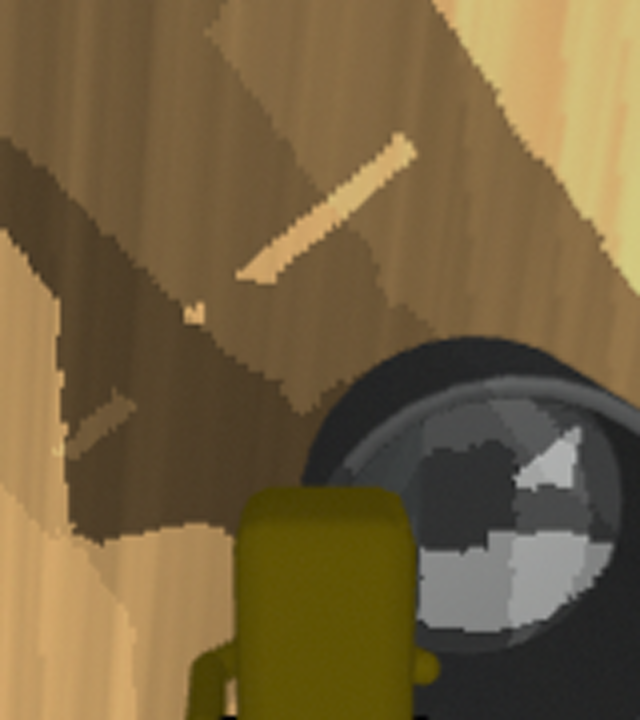

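View pics/s20.png

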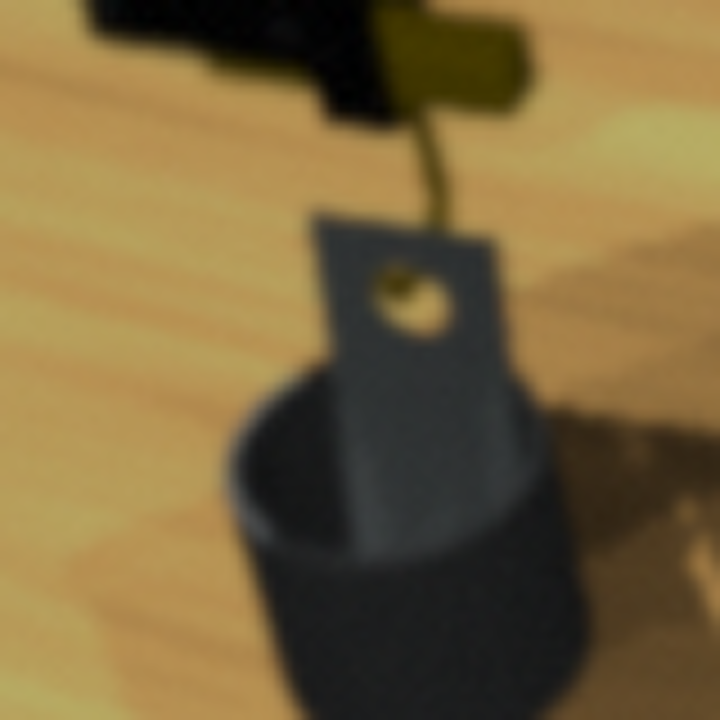

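Request:
move_arm(
  increments=[
    [[0,-0.0005,0.002],0],
    [[0,-0.001,0.004],0],
    [[0,-0.0015,0.006],0],
    [[0,-0.002,0.008],0],
    [[0,-0.002,0.01],0],
    [[0,-0.002,0.012],0],
    [[0,-0.002,0.0125],0],
    [[0,-0.002,0.0125],0],
  ],
)

```text
t: 29.2
eef_pos: [0.4312, -0.3263, 0.1799]
orientation: [2.091, 2.342, 0.003]
force: [-0.9, 0.5, -1.0]
opening: 0.022
```

Run:
```python
from h import *
import pickle
go([.4497,-.3235,.18],6.5)
c=cam('wrist'); pickle.dump(c,open('w21.pkl','wb')); crop(c,200,60,160,180,4,'w21.png')
c=cam('scene'); crop(c,120,130,60,60,12,'s21.png')
c=cam('top'); crop(c,350,180,80,60,9,'t21.png')
```

```text
t 29.2 tcp [ 0.4312 -0.3263  0.1799] yaw 6.47 tilt 0.15 open 0.022 F [-0.91  0.54 -0.95]
shift [0.0007, 0.0187, -0.0] turn -0.03
```

View pics/s21.png

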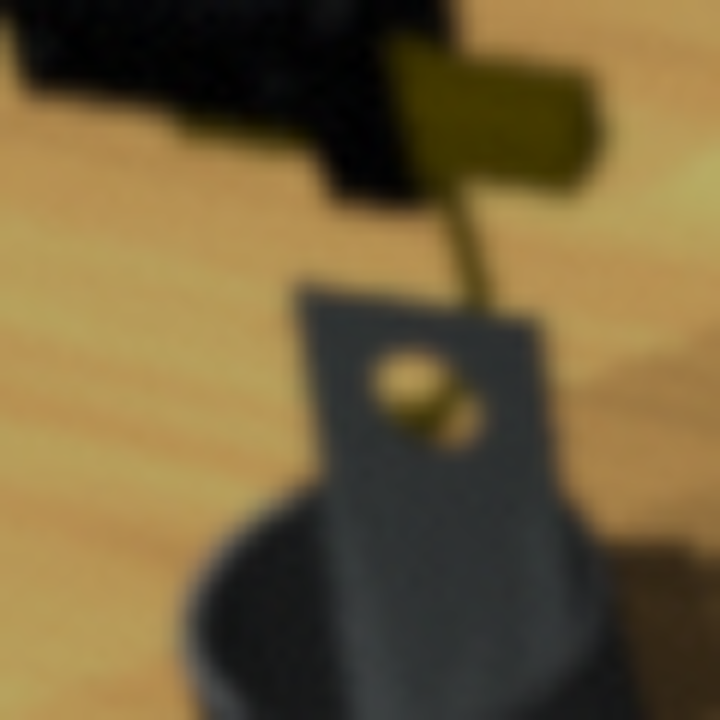

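View pics/t21.png

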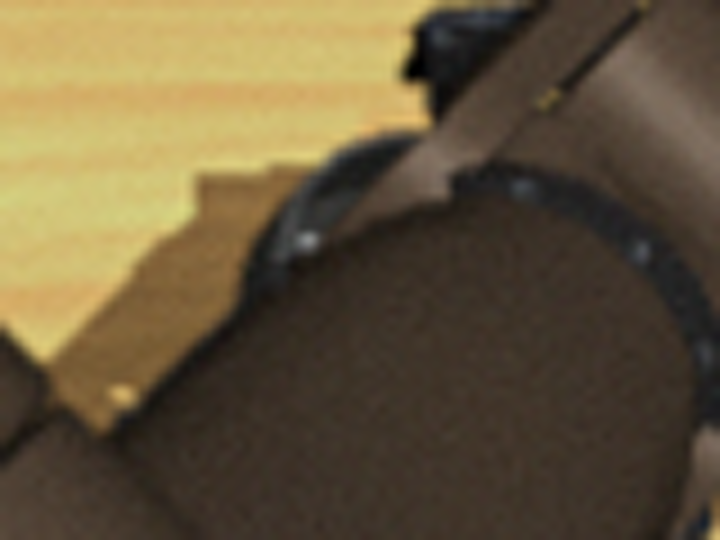

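View pics/w21.png

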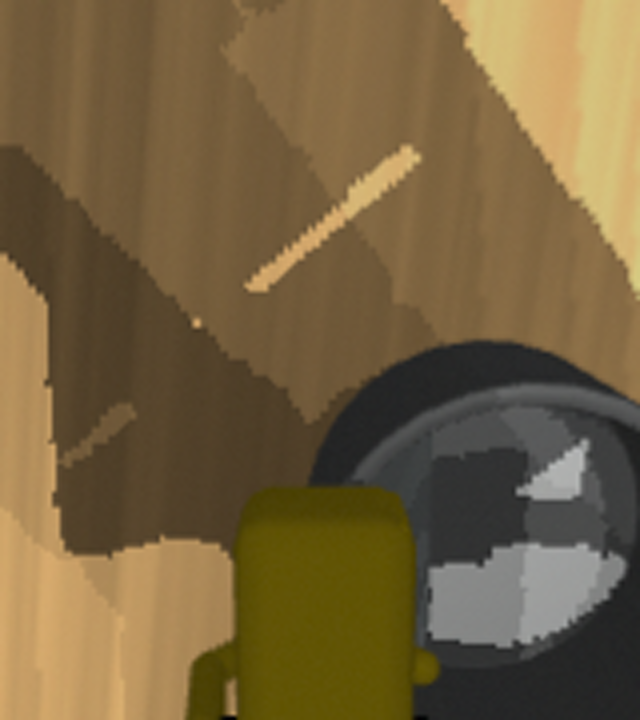

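```bash
cat > ov.py <<'E'
from h import *
import pickle,sys
def ov(c,x0,y0,w,h,f,name,foot,yaw,lean,T):
    im=c['frame'][:,:,::-1][y0:y0+h,x0:x0+w].copy(); im=cv2.resize(im,(w*f,h*f),interpolation=cv2.INTER_CUBIC)
    Rm=R.from_euler('ZY',[yaw,-lean]).as_matrix()
    def ln(P,col,cl=False):
        q=((proj(c,P)-[x0,y0]+.5)*f).astype(np.int32); cv2.polylines(im,[q.reshape(-1,1,2)],cl,col,1)
    a=np.linspace(0,2*np.pi,40)
    for s in (.003,-.003):
        ln(np.array([[s,.03,0],[s,.03,.14],[s,-.03,.14],[s,-.03,0]])@Rm.T+foot,(0,255,0) if s>0 else (0,128,255),True)
        ln(np.c_[0*a+s,.013*np.cos(a),.115+.013*np.sin(a)]@Rm.T+foot,(0,255,0) if s>0 else (0,128,255),True)
    e=np.array([np.cos(yaw),np.sin(yaw),0]); S=T+np.array([0,0,-.066])
    ln(np.array([S+e*u*1e-3+np.array([0,0,z*1e-3]) for u,z in [(-22,8),(-14,0),(12,0),(17,4),(19,11)]]),(255,0,255))
    cv2.imwrite('pics/'+name,im)
E
python3 - <<'E'
from ov import *
T=bot.sense()['eef_pos']; yaw=np.radians(6.47); e=np.array([np.cos(yaw),np.sin(yaw),0])
foot=np.array([.4758,-.3212,.006])-.0175*e
s=cam('scene'); w=pickle.load(open('w21.pkl','rb'))
ov(s,120,130,60,60,12,'ovs.png',foot,yaw,np.radians(9),T)
ov(w,200,60,200,180,4,'ovw.png',foot,yaw,np.radians(9),T)
E
```

```text
(no output)
```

View pics/ovs.png

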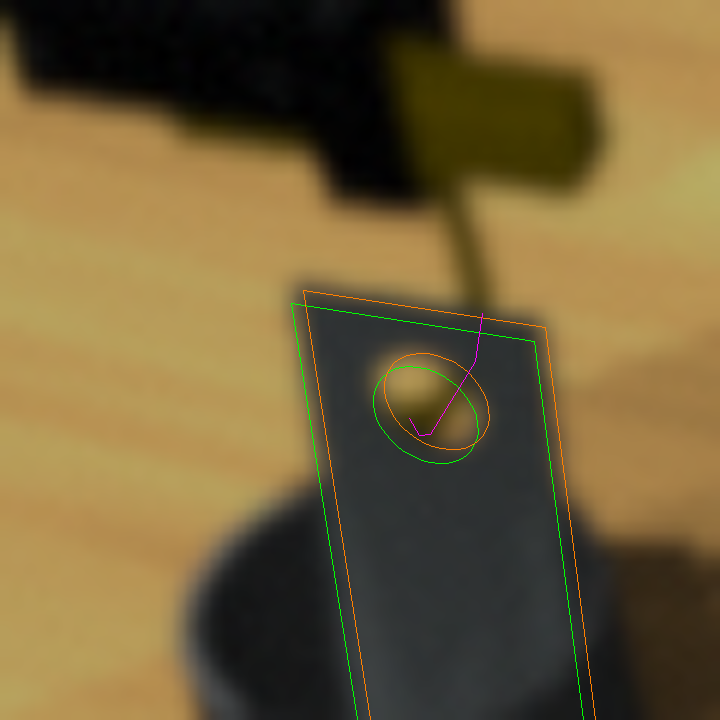

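View pics/ovw.png

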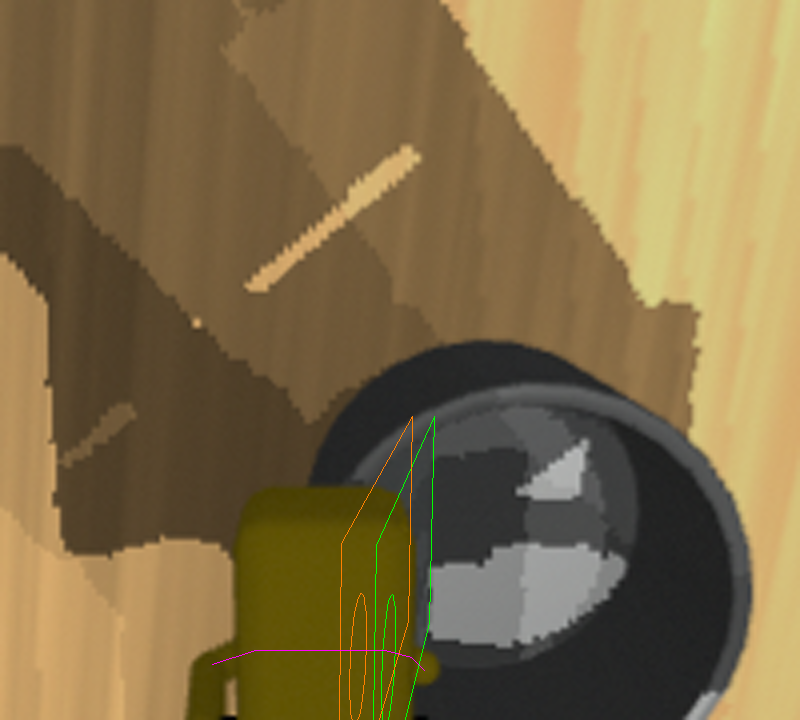

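Request:
move_arm(
  increments=[
    [[0,-0.003,0.0004],0],
    [[0,-0.006,0.0007],0],
    [[0,-0.009,0.001],0],
    [[0,-0.012,0.001],0],
    [[0,-0.015,0.001],0],
    [[0,-0.018,0.001],0],
    [[0,-0.021,0.001],0],
    [[0,-0.025,0.001],0],
    [[0,-0.03,0.001],0],
    [[0,-0.037,0.001],0],
    [[0,-0.044,0.001],0],
    [[0,-0.048,0.001],0],
    [[0,-0.048,0.001],0],
  ],
)

```text
t: 31.02
eef_pos: [0.3833, -0.3318, 0.1789]
orientation: [2.092, 2.341, 0.003]
force: [0.2, -0.6, -0.9]
opening: 0.0219
```

Run:
```python
from h import *
import pickle
go([.4497,-.3235,.18],6.5)
c=cam('wrist'); pickle.dump(c,open('w22.pkl','wb')); crop(c,200,60,250,200,3,'w22.png')
c=cam('scene'); crop(c,110,110,80,100,7,'s22.png')
```

```text
t 31.02 tcp [ 0.3833 -0.3318  0.1789] yaw 6.44 tilt 0.16 open 0.0219 F [ 0.24 -0.63 -0.93]
shift [0.0008, 0.0669, -0.0009] turn -0.06
```

View pics/s22.png

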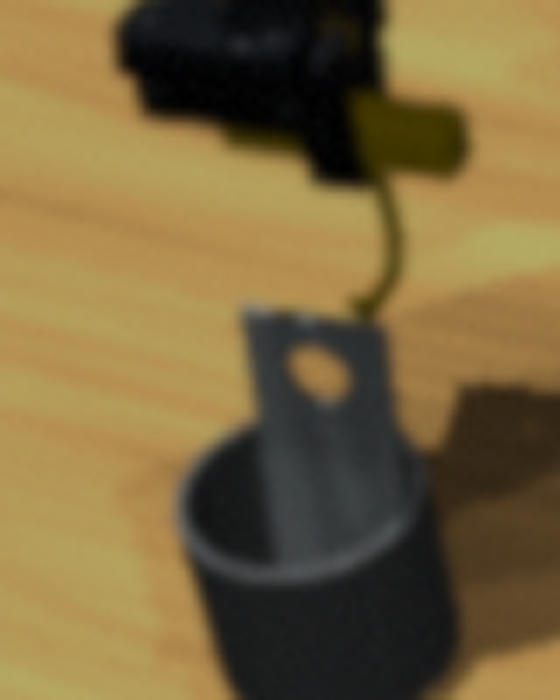

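View pics/w22.png

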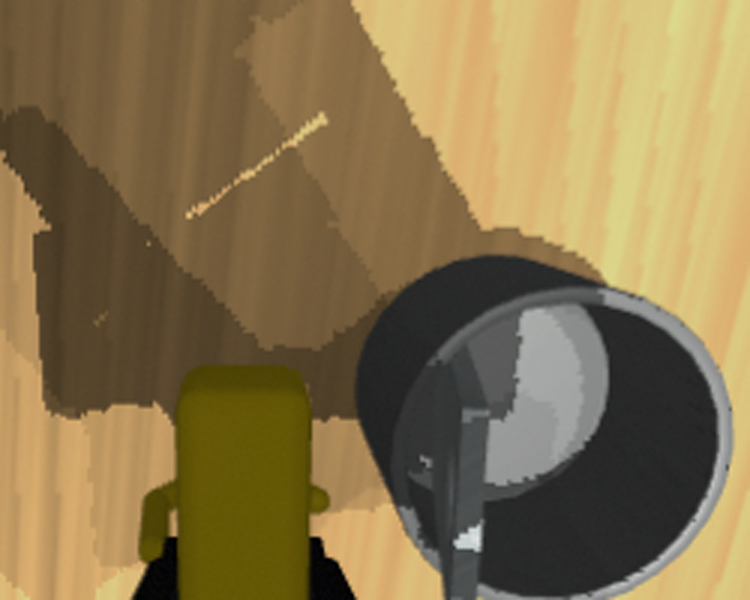

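Run:
```python
from h import *
go([.49,-.02,.36],11.5)
go([.4316,.3094,.30],16.44)
```

```text
t 31.12 tcp [ 0.3836 -0.3318  0.1789] yaw 6.46 tilt 0.17 open 0.0216 F [-0.9  -0.23 -1.02]
shift [0.2977, 0.1413, -0.1808] turn -5.04
t 31.12 tcp [ 0.3836 -0.3318  0.1789] yaw 6.46 tilt 0.17 open 0.0216 F [-0.9  -0.23 -1.02]
shift [0.6317, 0.1202, -0.121] turn -9.98
```

Request:
move_arm(
  increments=[
    [[0,-0.002,-0.02],0],
    [[0,-0.002,-0.06],0],
    [[0,-0.002,-0.1],0],
    [[0,0,-0.14],0],
    [[0.01,0.005,-0.17],0],
    [[0.04,0.02,-0.181],-1],
    [[0.085,0.04,-0.181],-2],
    [[0.13,0.062,-0.181],-3],
    [[0.175,0.083,-0.181],-4],
    [[0.22,0.105,-0.181],-5],
    [[0.265,0.126,-0.181],-5],
    [[0.298,0.14,-0.181],-5],
    [[0.34,0.14,-0.181],-6],
    [[0.385,0.137,-0.175],-7],
    [[0.43,0.135,-0.165],-8],
    [[0.475,0.131,-0.155],-9],
    [[0.52,0.128,-0.145],-10],
    [[0.565,0.125,-0.135],-10],
    [[0.605,0.122,-0.125],-10],
    [[0.628,0.1205,-0.121],-10],
  ],
)

```text
t: 33.62
eef_pos: [0.4316, 0.3076, 0.2993]
orientation: [1.877, 2.517, 0.001]
force: [0.3, 0.6, -0.8]
opening: 0.0218
```

Run:
```python
from h import *
import pickle
go([.4316,.3094,.14],16.44)
c=cam('wrist'); pickle.dump(c,open('w23.pkl','wb')); crop(c,180,90,200,180,4,'w23.png')
c=cam('scene'); crop(c,80,110,200,160,4,'s23.png')
c=cam('top'); crop(c,350,130,100,100,6,'t23.png')
```

```text
t 33.62 tcp [0.4316 0.3076 0.2993] yaw 16.56 tilt 0.12 open 0.0218 F [ 0.33  0.62 -0.77]
shift [0.0018, 0.0002, 0.1593] turn 0.12
```

View pics/w23.png

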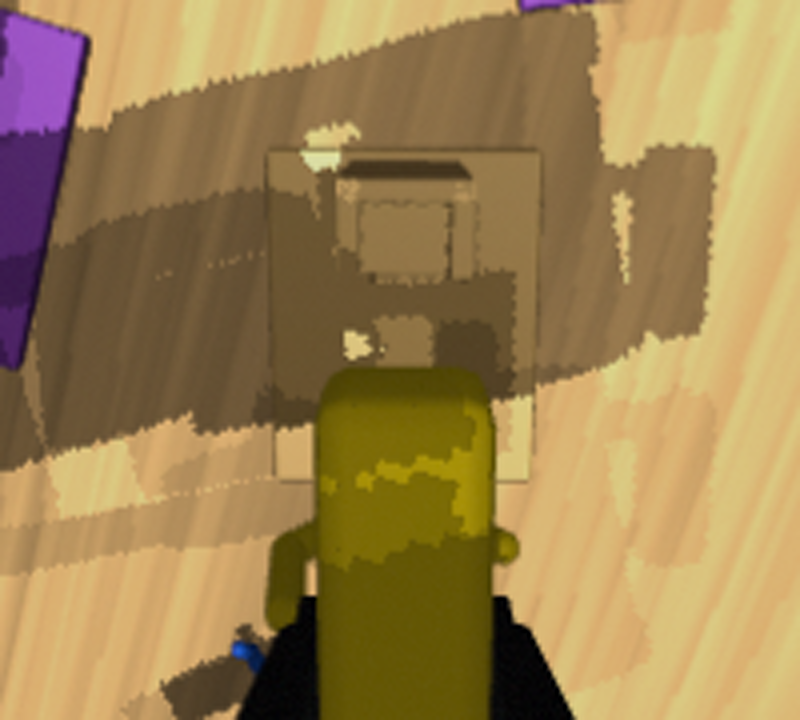

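View pics/s23.png

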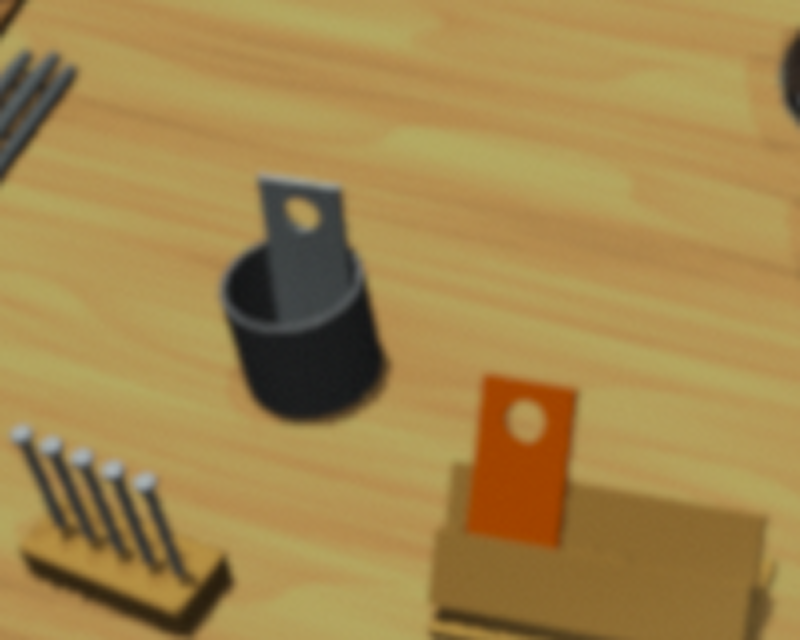

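View pics/t23.png

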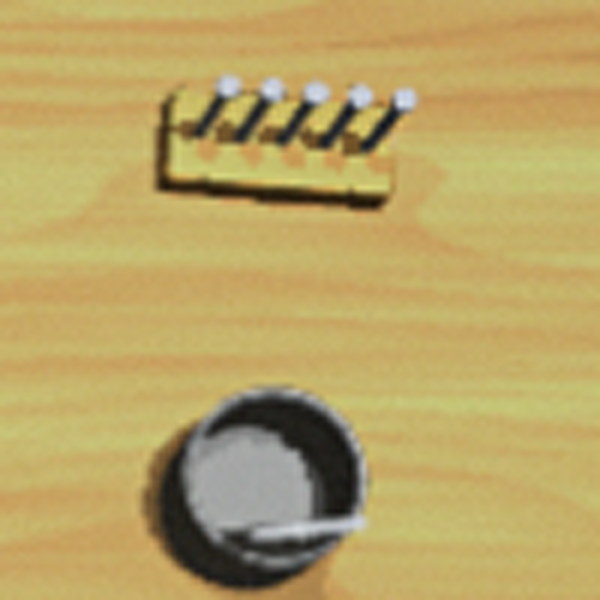

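Request:
move_arm(
  increments=[
    [[0.001,0.0002,0.02],0.1],
    [[0.0018,0.0002,0.05],0.1],
    [[0.0018,0.0002,0.09],0.1],
    [[0.0018,0.0002,0.13],0.1],
    [[0.0018,0.0002,0.16],0.1],
    [[0.0018,0.0002,0.174],0.1],
    [[0.0018,0.0002,0.179],0.1],
    [[0.0018,0.0002,0.179],0.1],
  ],
)

```text
t: 34.78
eef_pos: [0.4325, 0.3082, 0.1213]
orientation: [1.879, 2.515, 0.003]
force: [0.7, 0.7, -0.6]
opening: 0.0222
```

Run:
```python
from h import *
import pickle
go([.4316,.3094,.0935],16.44)
c=cam('wrist'); pickle.dump(c,open('w24.pkl','wb')); crop(c,180,90,200,180,4,'w24.png')
```

```text
t 34.77 tcp [0.4325 0.3082 0.1213] yaw 16.47 tilt 0.18 open 0.0222 F [ 0.66  0.72 -0.55]
shift [0.0014, -0.0006, 0.0278] turn 0.03
```

View pics/w24.png

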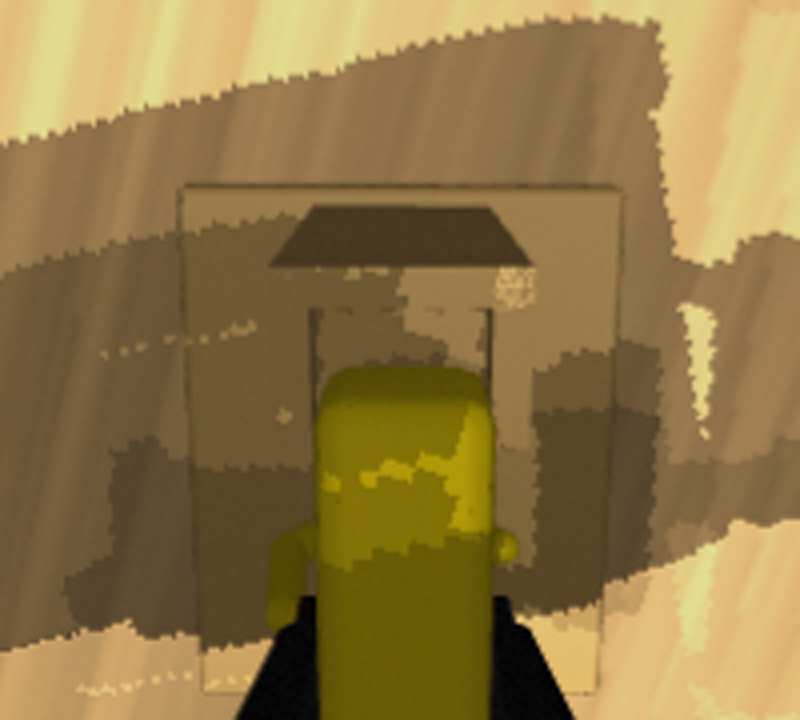

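Request:
move_arm(
  increments=[
    [[0.0014,-0.0006,0],0],
    [[0.0014,-0.0006,0.002],0],
    [[0.0014,-0.0006,0.006],0],
    [[0.0014,-0.0006,0.01],0],
    [[0.0014,-0.0006,0.014],0],
    [[0.0014,-0.0006,0.017],0],
    [[0.0014,-0.0006,0.017],0],
  ],
)

```text
t: 35.7
eef_pos: [0.4315, 0.3094, 0.1042]
orientation: [1.879, 2.515, 0.003]
force: [0.4, 0.0, 0.1]
opening: 0.0218
```

Run:
```python
from h import *
import pickle
go([.4316,.3094,.0935],16.44)
c=cam('wrist'); pickle.dump(c,open('w25.pkl','wb')); crop(c,180,90,200,180,4,'w25.png')
```

```text
t 35.7 tcp [0.4315 0.3094 0.1042] yaw 16.47 tilt 0.18 open 0.0218 F [0.37 0.04 0.08]
shift [-0.0, 0.0, 0.0107] turn 0.03
```

View pics/w25.png

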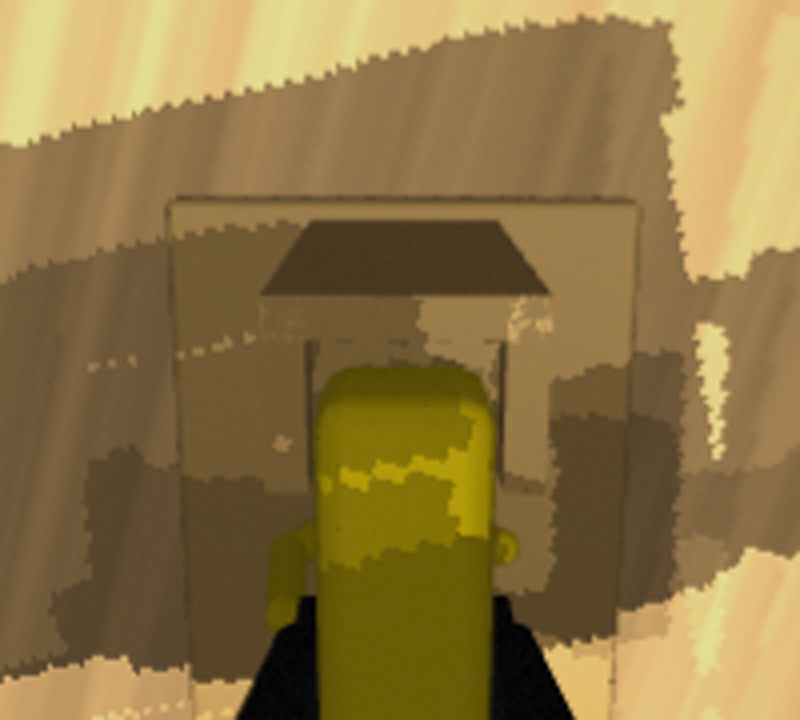

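Pocket inner walls at x=310 and x=502, handle from 316 to 496, so it is centred. Lowering the rest.

Request:
move_arm(
  increments=[
    [[0,0,0.002],0],
    [[0,0,0.0045],0],
    [[0,0,0.007],0],
    [[0,0,0.009],0],
    [[0,0,0.0104],0],
    [[0,0,0.0104],0],
    [[0,0,0.0104],0],
  ],
)

```text
t: 36.62
eef_pos: [0.4317, 0.3095, 0.0941]
orientation: [1.879, 2.515, 0.003]
force: [-0.5, 0.7, -1.0]
opening: 0.0219
```

Run:
```python
from h import *
import pickle
go([.4316,.3094,.0935],16.44)
c=cam('wrist'); pickle.dump(c,open('w26.pkl','wb')); crop(c,180,90,200,180,4,'w26.png')
c=cam('scene'); crop(c,330,180,110,90,7,'s26.png')
```

```text
t 36.62 tcp [0.4317 0.3095 0.0941] yaw 16.47 tilt 0.2 open 0.0219 F [-0.54  0.69 -1.04]
shift [-0.0001, -0.0001, 0.0006] turn 0.03
```

View pics/w26.png

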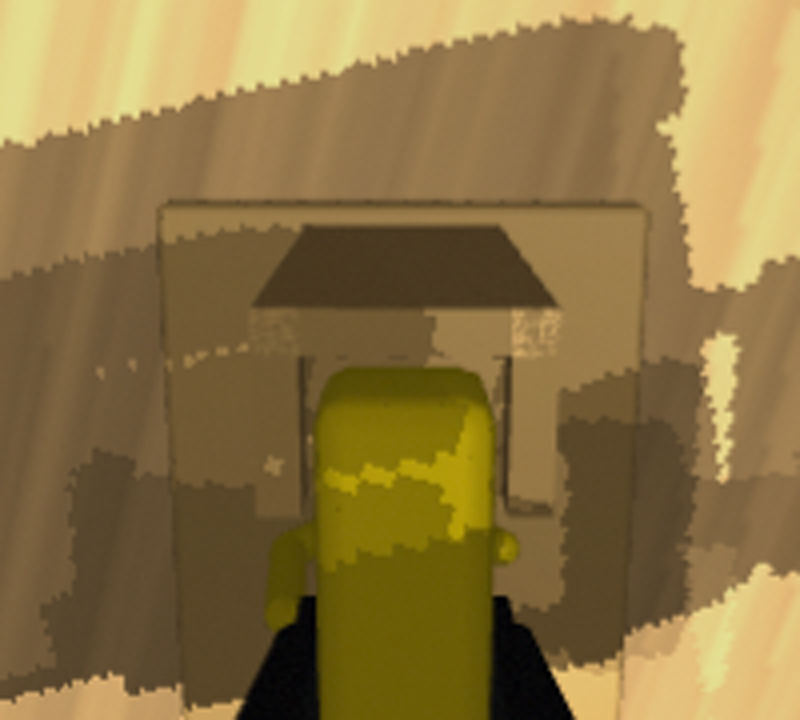

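View pics/s26.png

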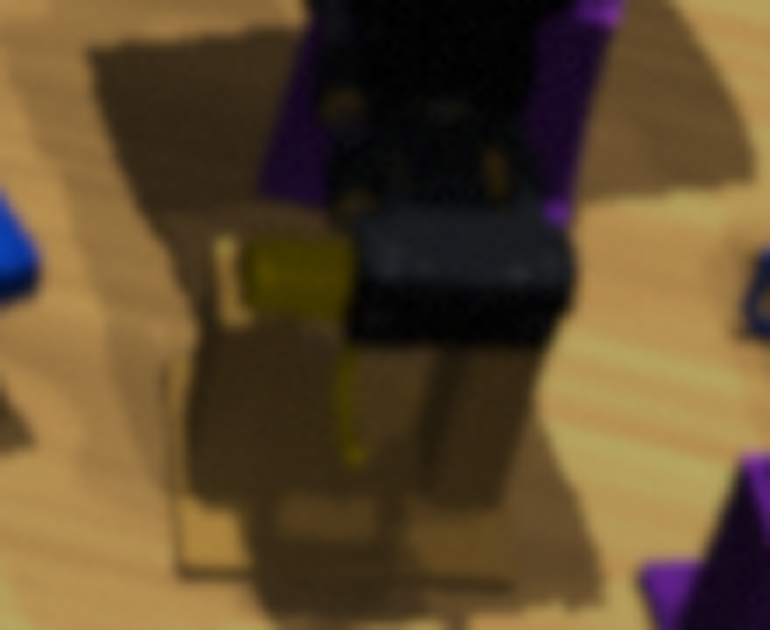

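Request:
move_arm(
  increments=[
    [[0,0,0.0005],0],
    [[0,0,0.0005],0],
  ],
)

```text
t: 36.98
eef_pos: [0.4316, 0.3095, 0.0936]
orientation: [1.879, 2.515, 0.003]
force: [0.4, -0.4, -0.8]
opening: 0.0213
```

Request:
move_arm(
  increments=[
    [[0,0,0],0],
    [[0,0,0],0],
    [[0,0,0],0],
    [[0,0,0],0],
  ],
  claw=0.06,
)

```text
t: 37.48
eef_pos: [0.4317, 0.3095, 0.0936]
orientation: [1.879, 2.515, 0.003]
force: [-0.7, 0.0, -0.0]
opening: 0.056
```

Request:
move_arm(
  increments=[
    [[0,0,-0.01],0],
    [[0,0,-0.03],0],
    [[0,0,-0.06],0],
    [[0,0,-0.1],0],
    [[-0.02,0,-0.14],0],
    [[-0.05,0,-0.18],0],
    [[-0.058,0,-0.2],0],
    [[-0.058,0,-0.2],0],
  ],
)

```text
t: 38.48
eef_pos: [0.4478, 0.2535, 0.2954]
orientation: [1.879, 2.512, 0.008]
force: [0.3, 0.4, -0.8]
opening: 0.0603
```

Run:
```python
from h import *
import pickle
go([.4316,.3094,.0935],16.44)
c=cam('wrist'); pickle.dump(c,open('w27.pkl','wb')); crop(c,220,50,130,150,5,'w27.png')
c=cam('scene'); crop(c,330,180,110,90,7,'s27.png'); crop(c,110,110,80,100,7,'s27p.png')
c=cam('top'); crop(c,170,190,70,60,10,'t27.png'); crop(c,370,180,50,60,10,'t27p.png')
```

```text
t 38.48 tcp [0.4478 0.2535 0.2954] yaw 16.41 tilt 0.39 open 0.0603 F [ 0.27  0.42 -0.8 ]
shift [0.0583, -0.0011, 0.2019] turn -0.03
```

View pics/w27.png

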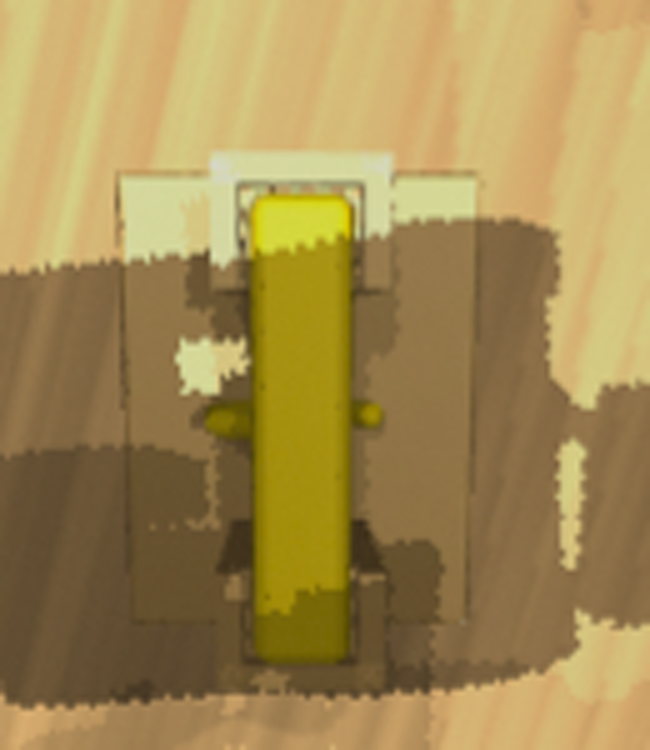

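View pics/s27.png

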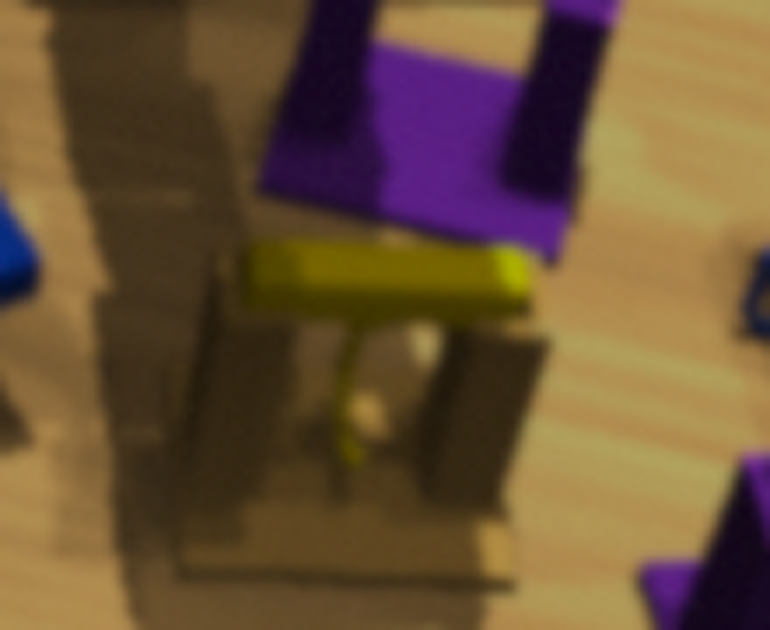

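View pics/s27p.png

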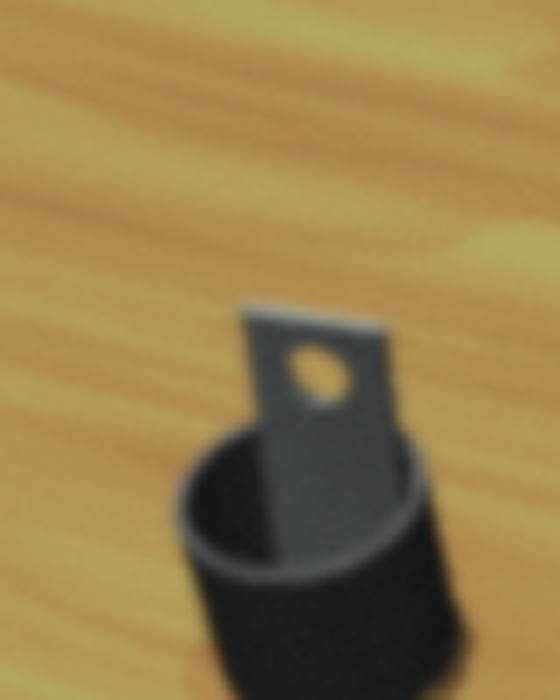

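View pics/t27p.png

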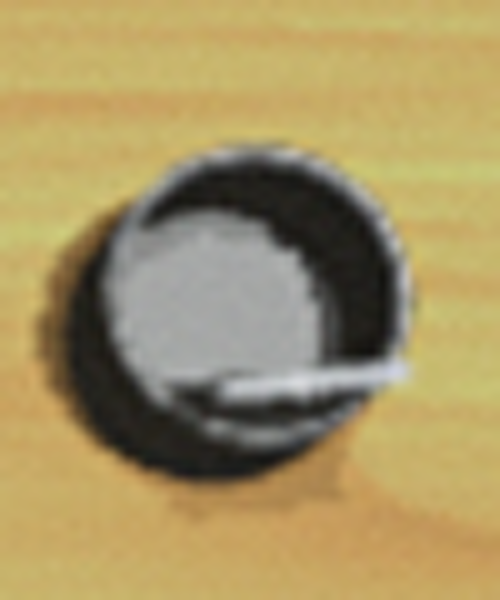

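Run:
```python
from ov import *
from scipy.optimize import least_squares
s=cam('scene'); t=cam('top')
g=lambda f,x0,y0:(lambda x,y:((x+.5)/f-.5+x0,(y+.5)/f-.5+y0))
S=g(7,110,110);Tt=g(10,370,180)
# robot-side top edge corners (l) and far-face top edge (u), hole far face
so=[((-.003,.03,.14),S(387,325)),((-.003,-.03,.14),S(241,306)),((.003,0,.115),S(318,375))]
to=[((0,.03,.14),Tt(222,387)),((0,-.03,.14),Tt(405,370))]
def f(p):
    Rm=R.from_euler('ZYX',[p[3],-p[4],p[5]]).as_matrix(); r=[]
    for c,o in ((s,so),(t,to)):
        P=np.array([m for m,_ in o])@Rm.T+p[:3]; r.append(proj(c,P)-np.array([q for _,q in o]))
    return np.concatenate(r).ravel()
q=least_squares(f,[.458,-.322,.006,.11,.1,0]); print(q.x[:3].round(4),np.degrees(q.x[3:]).round(1),'rms',np.sqrt(np.mean(q.fun**2)).round(2), 'foot-pot',np.hypot(q.x[0]-.4758,q.x[1]+.3208).round(4))
ov(s,110,110,80,100,7,'ovs2.png',q.x[:3],q.x[3],q.x[4],np.array([.5,0,.4]))
print(bot.sense()['t'])
```

```text
[ 0.4438 -0.3217  0.0085] [6.9 2.  1.4] rms 0.32 foot-pot 0.032
38.725
```

View pics/ovs2.png

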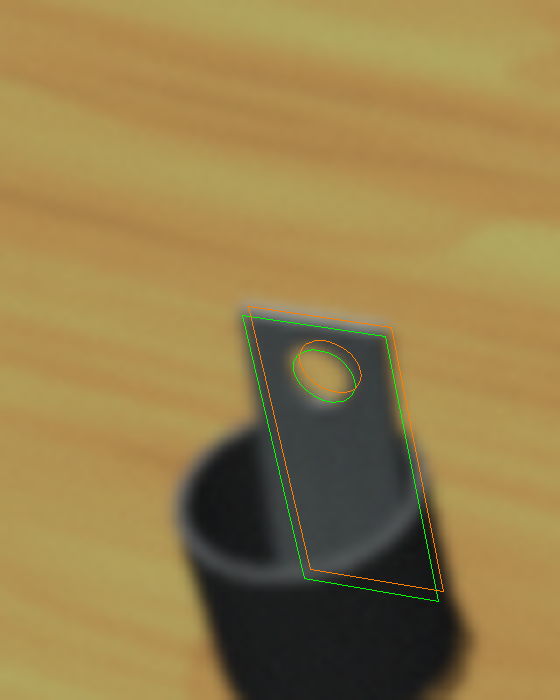

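Run:
```python
from ov import *
c=pickle.load(open('w22.pkl','rb')); yaw=np.radians(6.5)
e=np.array([np.cos(yaw),np.sin(yaw),0]); l=np.array([-e[1],e[0],0])
for uv in [(463,410),(487,410)]:
    for z in (.006,.012): 
        X=atz(c,((uv[0]+.5)/3-.5+200,(uv[1]+.5)/3-.5+60),z); d=X-[.4758,-.3208,0]; print(uv,z,X.round(4),'u',(d@e).round(4),'l',(d@l).round(4))
s=cam('scene')
foot=np.array([.4758,-.3210,.006])-.0165*e
for L in (10,12): ov(s,110,110,80,100,7,f'ovs{L}.png',foot,yaw,np.radians(L),np.array([.5,0,.4]))
ov(c,200,60,250,200,3,'ovw22.png',foot,yaw,np.radians(12),np.array([.5,0,.4]))
```

```text
(463, 410) 0.006 [ 0.467  -0.3296  0.006 ] u -0.0098 l -0.0078
(463, 410) 0.012 [ 0.4653 -0.3282  0.012 ] u -0.0112 l -0.0061
(487, 410) 0.006 [ 0.476  -0.3286  0.006 ] u -0.0007 l -0.0078
(487, 410) 0.012 [ 0.4742 -0.3272  0.012 ] u -0.0023 l -0.0062
```

View pics/ovs12.png

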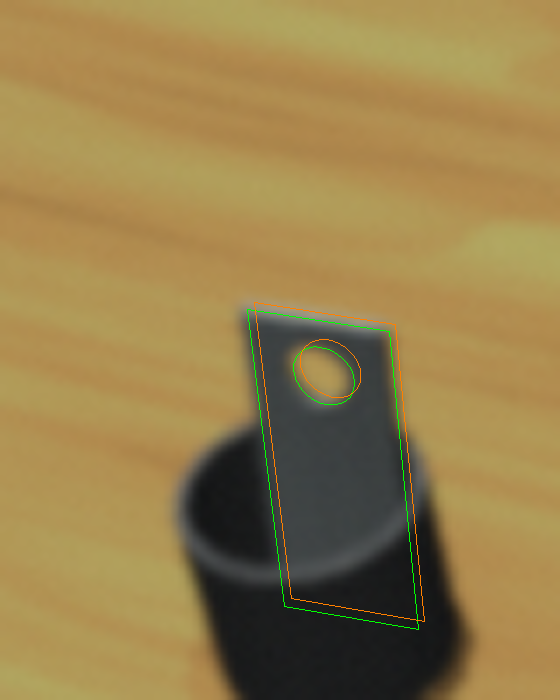

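View pics/ovw22.png

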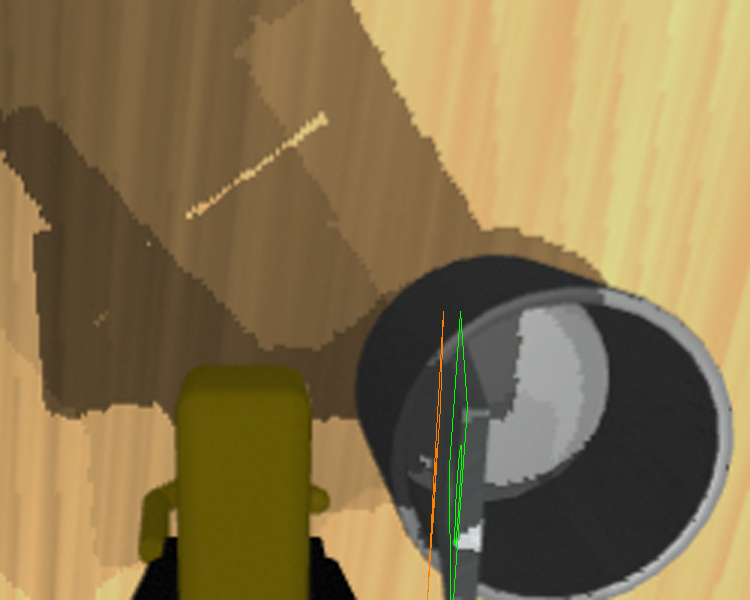

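Run:
```python
from h import *
go([.43,.31,.3]); print(bot.hand_in())
```

```text
t 38.77 tcp [0.4471 0.2541 0.2928] yaw 16.5 tilt 0.12 open 0.0602 F [ 0.04 -0.36  0.08]
shift [0.0584, -0.0005, -0.0073] turn 0
the job is handed in; nothing more can be done
None
```

I finished the task and handed it in at about 39 s of the 67 s allowed. The hand-in reports no verdict, so I can't confirm it was accepted.

**What I did:**
- I took the yellow puller from the bamboo stand and hooked it through the silver stake's hole.
- I drew the stake along its slot and turned it upright while its foot was still on the front board, so it did not swing.
- I lowered it foot first into the grey pot, leaned it on the rim on the robot's side and drew the hook out.
- I put the puller back at the pose where I had gripped it and let go.

**What the last pictures showed:**
- **Puller:** the handle lies inside both pockets and is centred. I judged its final height and level by eye; the gripper let go within about 0.1 mm of the height where it had gripped the puller.
- **Stake:** it stands in the pot, leaning about 12° towards the robot.
- **Others:** the pot rim is at the same pixels as at the start. The orange stake and peg block looked unmoved; I did not check the mug at the end.
- **Robot:** the gripper is open, well above the stand and touching nothing.

**Checks that disagreed:**
- **Stake foot:** a free fit on two views put the foot 32 mm from the pot's centre, with a 2° lean. A model with 12° lean and the foot about 17 mm from the centre matched the plate's edges better, and I trusted that one. Both are inside the 45 mm limit.
- **Handle height:** the wrist camera alone put the top of the handle about 10 mm lower than the text. The top and scene cameras together agreed with the text, so I used the text's height.

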